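# Fit a scope's front lens and screw its retaining ring down snug

## Task

Put the lens into the open cell that is bolted to the bench, the same way up as it lies now, and let go of it. Then set the retaining ring over it, with the ring's pins through the gaps in the cell's thread, and screw the ring clockwise until it is snug, so that the lens is held firmly but the glass is not overstressed. Let go, and leave the other things on the bench where they are.

Things in the scene. Friction and masses are not known exactly. Their poses are not given: they have to be found in the camera images.
- lens_center (a point): Centre of the lens: a disc 36 mm in diameter, 16 mm thick, 60 g, clear glass in a thin black band, its lower edge bevelled 2 mm, lying flat on the bench. Origin half-way up, 8 mm above its underside; z up.
- lens: The same lens; this origin is the centre of its underside. Pressing the glass with over 30 N spoils it.
- cell_rim (a point): Centre of the mouth of the lens cell, 44 mm above the bench, z up. The cell is a bare metal tube, bore 38 mm, outside 44 mm, with a thread round its outside, on a round foot 80 mm across and 14 mm high, bolted to the bench. The fitted lens stands 8 mm out of the mouth, its centre level with the rim.
- cell_seat_top (a point): Centre of the flat seat in the cell's bore, 8 mm below the rim, on which the lens rests. It is backed by a stiff spring (80 N per mm, 1 mm travel).
- cell: The cell; origin at the centre of its underside, z up. Its thread: three sloping fins round the outside, 54 mm across, 0 to 12 mm below the rim, parted by three gaps of 0.56 rad centred at 0, 120 and 240 degrees (anticlockwise from above) from this frame's x axis. The fins fall clockwise seen from above, 3.4 mm per rad.
- ring_center (a point): Centre of the retaining ring: a metal cap ring 46 mm high, 160 g, standing upright on the bench. Origin on its axis, 23 mm above its lower edge; z up. Below, a round skirt 63 mm across (56 mm inside), 26 mm high; on it a hexagonal grip. Lowered home over the fitted lens, a shoulder inside it rests on the lens and this centre is 9 mm above the rim.
- ring_grip (a point): Centre of the ring's hexagonal grip, 36 mm above the ring's lower edge: 44 mm across flats, 20 mm high, with a 28 mm hole. Hold it by two opposite flats: one flat faces along this frame's x axis and one every 60 degrees.
- ring: The ring; origin at the centre of its lower edge, z up. Inside the skirt three 4.4 mm thick pins, 4.5 mm above the lower edge, point inwards at 0, 120 and 240 degrees from this frame's x axis; a dark pin head on the skirt and a dark dot on the shoulder mark each. They pass down through the gaps of the cell's thread with 0.19 rad to spare either way.
- ring_hole (a point): Middle of the ring's top face, 46 mm above its lower edge. Turned clockwise (from above) the ring first turns freely without sinking; 0.5 to 1.3 rad from mid-gap (unseen, differs from cell to cell) it tightens: a resisting moment near 0.1 N m is felt. From there the press on the glass grows some 10 N per 0.1 rad; snug is 10 to 20 N (under 5 is loose). It stays when let go.
- screwdriver: Bystander, to be left alone: a 170 mm screwdriver.
- spacer: Bystander, to be left alone: a plain spacer ring, 52 mm across and 10 mm high, not part of this job.
- cleaner: Bystander, to be left alone: a small white bottle, 34 mm across, 85 mm high.
- brush: Bystander, to be left alone: a 150 mm brush.
- eyepiece: Bystander, to be left alone: a black eyepiece, 38 mm across, 40 mm high.
- wax_box: Bystander, to be left alone: a small cardboard box, 70 x 45 x 30 mm.
Mind the look-alikes: they are no part of the job. Leave any purple or yellow look-alike of the ring alone.

How it is judged:
By the outcome, as a careful person would: the job done as asked, in the order asked, and still so for the second after the job is handed in, with the robot touching nothing.
It also fails if it takes over 72 s, if anything falls off the work surface, if the arm or the gripper's body presses on something with over 40 N, if the wrist force passes 120 N, or if a joint passes its speed limit or range.

## Robot

A 7-joint arm with a two-finger parallel gripper is mounted at the origin on the work surface. World frame = base frame: x ahead of the robot, y to its left, z up, the work surface at z = 0. Lengths are in m, angles in rad, forces in N, time in s.
With the tool pointing down it reaches from about 0.4 to 0.875 m from the base axis. Payload 19.3 kg.
Tool frame: the origin (TCP) lies at the very end of the fingers, on their centre line; the grasp point (between the pads) lies 19 mm behind it; z points along the fingers, x is the direction in which the jaws open and shut, and the axes are right-handed (so a half turn about z gives the same grasp; the last joint's range is limited). The gripper opens to 85 mm and grips with 20 to 120 N. Pads are 22 mm wide; open, the fingers measure 114 mm over their backs; the gripper's body (76 mm by 85 mm) begins 54 mm behind the grasp point. The pads swing forward as they close: fully open they stand 13 mm farther back than shut.
Start: joints at [-0.07, 0.521, -0.036, 1.599, 0.021, 1.021, -0.113], TCP at [0.625, -0, 0.231] pointing down, gripper open.
Joint ranges: [-2.91, 2.91], [-0.3, 2.13], [-1.5, 1.42], [0.17, 2.43], [-1.26, 4.41], [0.16, 1.93], [-2.52, 2.52]. Speed limits (rad/s): [1.89, 1.89, 2.39, 2.39, 3.01, 3.01, 3.01].

## Interface

Orientations are given as [roll, pitch, yaw] about the fixed x, y, z axes, in that order (R = Rz(yaw) Ry(pitch) Rx(roll)).
In Python, from workcell import bot gives the robot as it stands.
- The arm moves only by the tool jog_arm, never from a script. Its argument "increments" is a list of rows, each an object of numbers: "wx", "wy", "wz": the turn, a rotation vector about the tool's x, y, z in degrees; "x", "y", "z": the shift along the tool's x, y, z in cm; "claw": the opening in per cent of the stroke, from 0 (shut) to 100 (fully open). A call has 1 to 10 rows; each row is the pose to reach, as a shift and turn from the pose measured when the call began, along the tool's axes at that moment; what a row does not reach only later rows make up. A row lasts 1/8 s, in which the tool goes at most 62.5 mm and 10.7 degrees, less where a joint would pass 70% of its speed; a pose out of reach is approached as far as the arm can. A call with a gripper value outside its range is refused whole. The fingers move at their own pace and stop on an object; "squeeze" is the grip in N (left out, the last holds). Time passes only in rows, so rows that repeat a pose let the fingers close. It gives the time, the measured TCP pose, the force and the opening at its end, in the units of the state.
- bot.observe(): the state, without advancing time (a new reading comes with each control period).
- bot.grab_frame(name): name is "scene" or "side" or "wrist"; returns a dict with "pixels" (400x640x3 uint8, red, green, blue), "fov_y" (degrees; the focal length in pixels is half the picture's height over the tangent of half this angle, whatever the lens; pixels are square), "cx", "cy" (the principal point, pixels), "origin" and "orientation" of the camera in the world. Camera axes: x right, y down, z forward; pixel columns grow to the right and rows downward; lengths in m; the calibration is good to about 2 mm. The wrist camera is an equidistant fisheye: a pixel r from the principal point sees the ray r / f radians off the axis. A picture is of the moment at which its call begins. There is no depth.
- bot.job_done(): hands the job in, once; it reports no verdict.
The state is a dict: "clock": time; "qpos": joint angles; "qd": joint speeds; "joint_efforts": joint torques, N m; "position": TCP position; "tool_rot": TCP orientation; "force": force on the tool from outside, world axes, zero at the start; "moment": the same for the moment, N m; "grip_width": finger opening in m.
Only numpy, scipy, OpenCV 4.12 (cv2) and the standard library are available. Lean on these libraries where they do the work, as an engineer would, in place of code of your own. Each camera call takes 0.05 s, during which the arm holds its last target.

## Working session

There is one attempt and no reset: what is moved stays moved. The work goes in short steps, Python scripts to look and compute and a tool call to move; the robot and the scene stay as the last step left them, time stands still between calls to the robot, and variables do not carry over. Pictures are saved under pics/ and viewed, and the job is handed in when it is done.

Besides the shell and the picture viewer there is one more tool, called after "Request:" as name(argument=value, ...) on one line, values as JSON. jog_arm: Moves the arm, as the interface text tells. Its arguments: {"type":"object","properties":{"increments":{"type":"array","items":{"type":"object","properties":{"wx":{"type":"number"},"wy":{"type":"number"},"wz":{"type":"number"},"x":{"type":"number"},"y":{"type":"number"},"z":{"type":"number"},"claw":{"type":"number"}}}},"squeeze":{"type":"number"}},"required":["increments"]}

```bash
ls; mkdir -p pics; cat > h.py <<'E'
import numpy as np,cv2
from scipy.spatial.transform import Rotation as R
from workcell import bot
def snap(name,fn):
    f=bot.grab_frame(name); im=cv2.cvtColor(f['pixels'],cv2.COLOR_RGB2BGR); cv2.imwrite('pics/%s.png'%fn,im)
    import pickle; pickle.dump(f,open('pics/%s.pkl'%fn,'wb')); return f,im
def load(fn):
    import pickle; return pickle.load(open('pics/%s.pkl'%fn,'rb'))
def rot(o):
    o=np.array(o); return o if o.shape==(3,3) else R.from_euler('xyz',o).as_matrix()
def ray(f,u,v,fish=False):
    F=200/np.tan(np.radians(f['fov_y']/2)); a=np.array([u-f['cx'],v-f['cy']],float)
    if fish:
        r=np.hypot(*a); t=r/F; d=np.array([*(a/max(r,1e-9)*np.sin(t)),np.cos(t)])
    else: d=np.array([*(a/F),1.])
    return np.array(f['origin']),rot(f['orientation'])@d
def onz(f,u,v,z,fish=False):
    o,d=ray(f,u,v,fish); return o+d*(z-o[2])/d[2]
def proj(f,p,fish=False):
    F=200/np.tan(np.radians(f['fov_y']/2)); c=rot(f['orientation']).T@(np.array(p)-np.array(f['origin']))
    if fish:
        t=np.arctan2(np.hypot(c[0],c[1]),c[2]); k=F*t/max(np.hypot(c[0],c[1]),1e-9); return f['cx']+c[0]*k,f['cy']+c[1]*k
    return f['cx']+F*c[0]/c[2],f['cy']+F*c[1]/c[2]
E
python3 - <<'E'
from h import *
s=bot.observe(); print(s)
for n in ['scene','side','wrist']:
    f,im=snap(n,n+'0'); print(n,{k:v for k,v in f.items() if k!='pixels'})
E
```

```text
pics
{'clock': 0.0, 'qpos': array([-0.07020482,  0.52197178, -0.03634057,  1.59996047,  0.02121209,
        1.02109421, -0.11280665]), 'qd': array([ 0.00213503, -0.00061773,  0.0005049 , -0.00051717, -0.00085464,
        0.00144278,  0.00034174]), 'joint_efforts': array([-4.24098413e-03, -9.27110124e+01,  1.97758444e+00, -3.69928443e+01,
        1.76317629e-02,  8.19846697e-03, -6.58496788e-05]), 'position': array([ 6.24690924e-01, -2.71964121e-05,  2.30768924e-01]), 'tool_rot': array([3.14151539e+00, 1.04556066e-03, 5.03716632e-06]), 'force': array([ 0.03855111, -0.87726418,  0.74651233]), 'moment': array([-0.01656006,  0.01693649,  0.00539621]), 'grip_width': 0.08552600682234321}
scene {'fov_y': 51.88540533835347, 'cx': 313.55571454187344, 'cy': 200.62376453342972, 'origin': array([1.18687651, 0.28699772, 0.62297998]), 'orientation': array([-2.24956064, -0.02184502,  2.02883149])}
side {'fov_y': 52.02390765948962, 'cx': 322.42391570284246, 'cy': 198.71376060629112, 'origin': array([0.27717367, 0.67594998, 0.80178499]), 'orientation': array([-2.38816702,  0.00877446, -2.73554563])}
wrist {'fov_y': 65.70646984690485, 'cx': 315.78740078881714, 'cy': 202.5607997289996, 'origin': array([0.62437606, 0.07140503, 0.37322552]), 'orientation': array([2.85789553e+00, 8.65629825e-04, 1.04718004e-04])}
```

View pics/scene0.png

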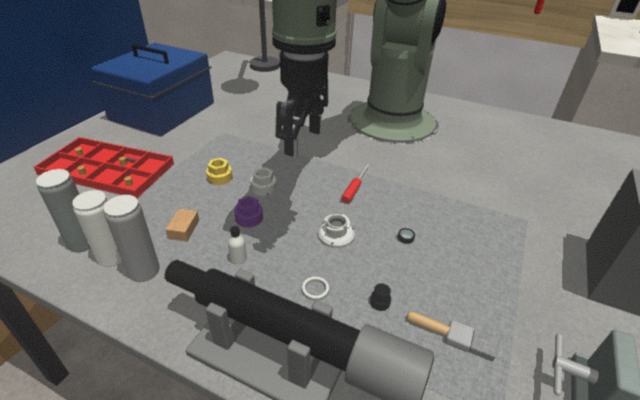

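View pics/side0.png

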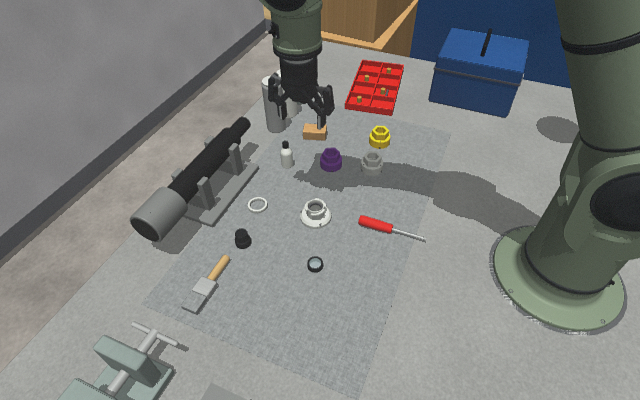

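View pics/wrist0.png

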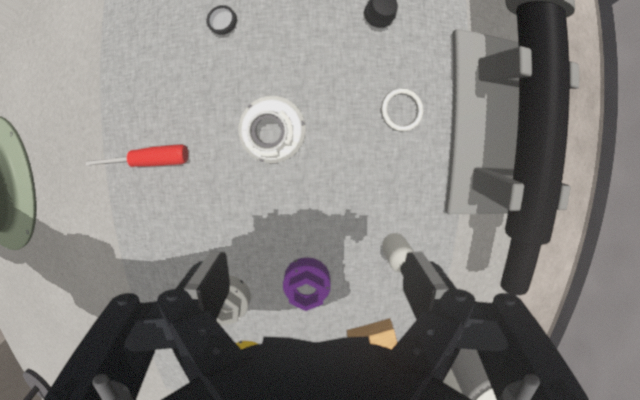

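The wrist view shows the lens at (222,20), the cell at (268,128), the spacer at (402,110) and the purple ring at (307,285). The grey ring is partly hidden at (235,297). There are three ring candidates in the scene view: yellow (219,171), purple (249,211) and bare grey metal (263,180). The grey one fits. The lens, a flat clear disc in a black band, is at scene (406,236); the eyepiece is at (381,297).

```bash
python3 - <<'E'
from h import *
out=[]
for n,cs in [('scene0',[(406,236),(337,229),(263,182)]),('side0',[(315,264),(316,211),(372,162)]),('wrist0',[(222,22),(270,128),(235,300)])]:
    im=cv2.imread('pics/%s.png'%n); row=[]
    for u,v in cs:
        h=33
        p=cv2.copyMakeBorder(im,h,h,h,h,cv2.BORDER_CONSTANT)[v:v+2*h,u:u+2*h]
        p=cv2.resize(p,(198,198),interpolation=cv2.INTER_CUBIC); row.append(p)
    out.append(np.hstack(row))
cv2.imwrite('pics/crop0.png',np.vstack(out))
a,b,w=load('scene0'),load('side0'),load('wrist0')
for nm,z,ps,pd,pw in [('lens',.016,(406,235),(315,264),(222,20)),('cell',.044,(337,222),(317,206),(268,129)),('ringtop',.046,(263,174),(373,156),None),('purple top',.046,(249,204),(331,155),(307,285))]:
    print(nm,onz(a,*ps,z).round(4),onz(b,*pd,z).round(4),None if pw is None else onz(w,*pw,z,True).round(4))
E
```

```text
lens [0.5187 0.1937 0.016 ] [0.5094 0.1962 0.016 ] [0.5137 0.191  0.016 ]
cell [0.5787 0.0565 0.044 ] [0.5667 0.0537 0.044 ] [0.5733 0.0568 0.044 ]
ringtop [ 0.5046 -0.1717  0.046 ] [ 0.4975 -0.1781  0.046 ] None
purple top [ 0.6165 -0.1386  0.046 ] [ 0.6076 -0.1367  0.046 ] [ 0.6133 -0.1292  0.046 ]
```

View pics/crop0.png

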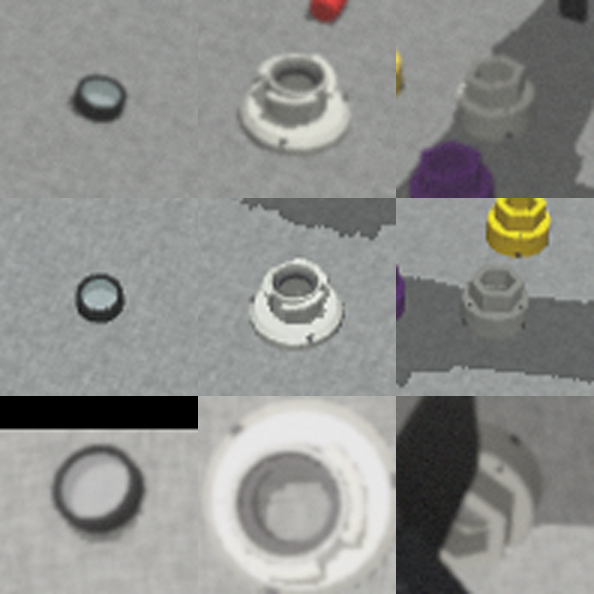

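The bottom-left crop confirms the lens: a clear disc in a black band. The middle column shows the white cell with a gap, and the right column the bare grey ring. The cameras agree to within about 5 mm. I'll move the wrist camera over the lens and cell for a finer measurement.

Request:
jog_arm(increments=[{"x":-3,"y":-2,"z":1},{"x":-6,"y":-4,"z":2},{"x":-8.5,"y":-6,"z":3},{"x":-8.5,"y":-6,"z":3},{"x":-8.5,"y":-6,"z":3}])

```text
schema error: expected keys wx, wy, wz, x, y, z, claw
```

```bash
python3 - <<'E'
from h import *
s=bot.observe(); print(s['clock'],s['position'],s['tool_rot'],s['force'],s['qpos'])
f,im=snap('wrist','w1'); print({k:v for k,v in f.items() if k!='pixels'})
E
```

```text
0.15 [ 6.24756215e-01 -3.73282478e-05  2.30875388e-01] [3.14152081e+00 8.26701775e-04 1.20187067e-05] [ 0.15971351 -0.36423961  0.37360312] [-0.0702009   0.52185591 -0.03631918  1.59986548  0.02121518  1.02108641
 -0.11277711]
{'fov_y': 65.70646984690485, 'cx': 315.78740078881714, 'cy': 202.5607997289996, 'origin': array([0.62440283, 0.07140513, 0.37330369]), 'orientation': array([2.85790661e+00, 7.09436115e-04, 9.98158845e-05])}
```

View pics/w1.png

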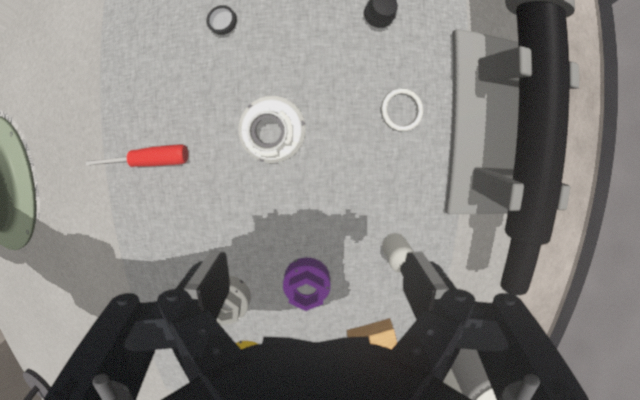

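The call was refused because every row needs all the keys. Nothing moved, so the picture is unchanged.

Request:
jog_arm(increments=[{"wx":0,"wy":0,"wz":0,"x":-4,"y":-3,"z":1.5,"claw":100},{"wx":0,"wy":0,"wz":0,"x":-8.5,"y":-6,"z":3,"claw":100},{"wx":0,"wy":0,"wz":0,"x":-8.5,"y":-6,"z":3,"claw":100},{"wx":0,"wy":0,"wz":0,"x":-8.5,"y":-6,"z":3,"claw":100}])

```text
clock: 0.7
position: [0.5403, 0.0598, 0.2013]
tool_rot: [3.141, -0.0, 0.0]
force: [1.3, 0.2, 0.6]
grip_width: 0.0853
```

```bash
python3 - <<'E'
from h import *
s=bot.observe(); print(s['clock'],s['position'],s['tool_rot'],s['force'],s['qpos'],s['qd'])
f,im=snap('wrist','w2'); print({k:v for k,v in f.items() if k!='pixels'})
E
```

```text
0.7 [0.54027666 0.05981985 0.20129805] [ 3.14144349e+00 -1.59765926e-06  5.50739471e-05] [1.30880262 0.18669614 0.55697652] [-0.17718577  0.42886601 -0.05632092  1.84581152  0.03087895  0.86778236
 -0.24832874] [ 0.0141454   0.00941847  0.00638733 -0.0175758  -0.00113719  0.00139589
  0.00053126]
{'fov_y': 65.70646984690485, 'cx': 315.78740078881714, 'cy': 202.5607997289996, 'origin': array([0.53980616, 0.13127427, 0.34374913]), 'orientation': array([ 2.85781553e+00, -1.94536891e-04,  1.54420445e-04])}
```

View pics/w2.png

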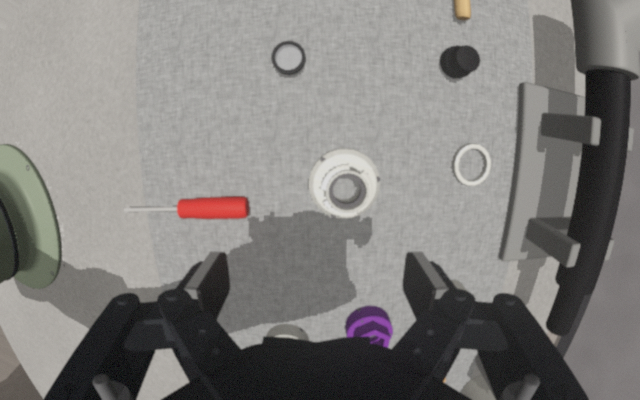

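```bash
python3 - <<'E'
from h import *
f=load('w2'); im=cv2.imread('pics/w2.png'); g=cv2.cvtColor(im,cv2.COLOR_BGR2GRAY)
x0,y0=265,35
m=(g[y0:y0+48,x0:x0+48]<100).astype(np.uint8)
cs,_=cv2.findContours(m,cv2.RETR_EXTERNAL,cv2.CHAIN_APPROX_NONE); c=max(cs,key=cv2.contourArea)
e=cv2.fitEllipse(c); print('ell',e)
pts=np.array([onz(f,p[0][0]+x0,p[0][1]+y0,.016,True)[:2] for p in c]); (cx,cy),r=cv2.minEnclosingCircle(pts.astype(np.float32)*1000); print('z=16',cx,cy,r)
pts=np.array([onz(f,p[0][0]+x0,p[0][1]+y0,.008,True)[:2] for p in c]); (cx,cy),r=cv2.minEnclosingCircle(pts.astype(np.float32)*1000); print('z=8',cx,cy,r, pts.min(0),pts.max(0))
a=cv2.resize(im[35:85,264:314],(390,390),interpolation=cv2.INTER_CUBIC)
b=cv2.resize(im[145:225,303:383],(390,390),interpolation=cv2.INTER_CUBIC)
cv2.imwrite('pics/c2.png',np.hstack([a,b]))
E
```

```text
ell ((23.28496742248535, 22.979873657226562), (32.24050521850586, 33.40001678466797), 159.1034393310547)
z=16 511.5412902832031 192.470947265625 18.740463256835938
z=8 510.8515319824219 193.96469116210938 19.197874069213867 [0.49299815 0.17483007] [0.52733259 0.21315039]
```

View pics/c2.png

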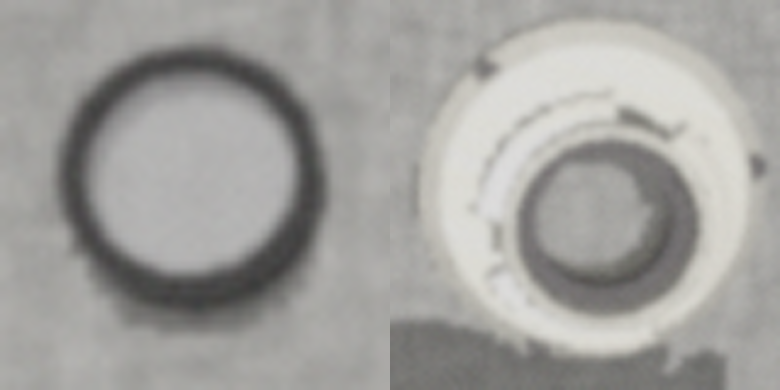

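The left crop shows the lens, at full-frame pixel (288,58). On the plane at its top (16 mm), that gives (0.511,0.192) with radius 18.7 mm, close to the given 18 mm. I'll move the hand so the lens is near the image centre and re-measure.

Request:
jog_arm(increments=[{"wx":0,"wy":0,"wz":0,"x":-1.5,"y":-5,"z":1,"claw":100},{"wx":0,"wy":0,"wz":0,"x":-3,"y":-10,"z":3,"claw":100},{"wx":0,"wy":0,"wz":0,"x":-3,"y":-15,"z":5,"claw":75},{"wx":0,"wy":0,"wz":0,"x":-3,"y":-15,"z":5,"claw":75},{"wx":0,"wy":0,"wz":0,"x":-3,"y":-15,"z":5,"claw":75}])

```text
clock: 1.38
position: [0.5114, 0.2087, 0.1512]
tool_rot: [3.141, -0.0, -0.002]
force: [-0.4, -0.7, 0.7]
grip_width: 0.064
```

```bash
cat >> h.py <<'E'
def lens(f,im,box,z=.016,th=100):
    x0,y0,x1,y1=box; g=cv2.cvtColor(im,cv2.COLOR_BGR2GRAY)[y0:y1,x0:x1]
    m=(g<th).astype(np.uint8); cs,_=cv2.findContours(m,cv2.RETR_EXTERNAL,cv2.CHAIN_APPROX_NONE); c=max(cs,key=cv2.contourArea)
    pts=np.array([onz(f,p[0][0]+x0,p[0][1]+y0,z,True)[:2] for p in c])*1000
    (cx,cy),r=cv2.minEnclosingCircle(pts.astype(np.float32)); return cx,cy,r,pts.min(0),pts.max(0)
E
python3 - <<'E'
from h import *
s=bot.observe(); print(s['clock'],s['position'],s['tool_rot'],s['force'],s['qpos'],s['grip_width'])
f,im=snap('wrist','w3'); print(f['origin'],f['orientation'])
p=proj(f,(.511,.193,.016),True); print(p)
b=[int(p[0])-40,int(p[1])-40,int(p[0])+40,int(p[1])+40]
print(lens(f,im,b)); print(lens(f,im,b,.012))
E
```

```text
1.375 [0.51143561 0.20874708 0.15118012] [ 3.14089815e+00 -3.25063651e-04 -1.58507986e-03] [-0.42754012 -0.65989305  0.6679938 ] [-0.43658345  0.50924258 -0.08003963  1.86541769  0.05717156  0.76916721
 -0.54918881] 0.06400555296481689
[0.51105036 0.28026727 0.29359043] [ 2.85728575e+00 -4.97457106e-04 -1.52850008e-03]
(np.float64(315.72879255902893), np.float64(208.84302108676204))
(511.137939453125, 195.39047241210938, 19.71224021911621, array([493.39938477, 175.78085082]), array([527.2900032 , 215.02967469]))
(511.13916015625, 194.16741943359375, 19.99628448486328, array([493.14503918, 174.27523097]), array([527.52401189, 214.08961935]))
```

View pics/w3.png

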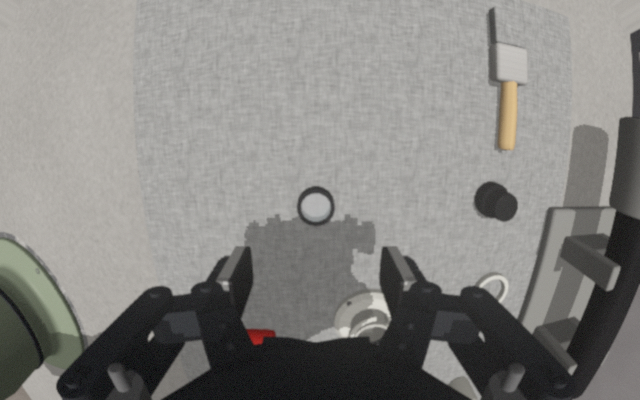

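The lens is at (316,206). Its contour extents give a centre of (0.5105,0.1938) at a plausible height. I'll descend, with the tips 8–9 mm above the bench so that only the upper half is gripped, and close gently.

Request:
jog_arm(increments=[{"wx":0,"wy":0,"wz":0,"x":-0.1,"y":1.5,"z":4,"claw":75},{"wx":0,"wy":0,"wz":0,"x":-0.1,"y":1.5,"z":8,"claw":75},{"wx":0,"wy":0,"wz":0,"x":-0.1,"y":1.5,"z":12,"claw":70},{"wx":0,"wy":0,"wz":0,"x":-0.1,"y":1.5,"z":14.3,"claw":60},{"wx":0,"wy":0,"wz":0,"x":-0.1,"y":1.5,"z":14.3,"claw":55},{"wx":0,"wy":0,"wz":0,"x":-0.1,"y":1.5,"z":14.3,"claw":55}], squeeze=20)

```text
clock: 2.17
position: [0.5115, 0.1928, 0.0097]
tool_rot: [3.141, -0.002, -0.004]
force: [0.1, 0.1, 0.6]
grip_width: 0.0468
```

```bash
python3 - <<'E'
from h import *
s=bot.observe(); print(s['clock'],s['position'],s['tool_rot'],s['force'],s['grip_width'])
f,im=snap('wrist','w4'); cv2.imwrite('pics/c4.png',cv2.resize(im[180:400,200:440],(720,660))[:600])
E
```

```text
2.175 [0.51154193 0.19278979 0.00965129] [ 3.14139147e+00 -2.11896333e-03 -3.58658824e-03] [0.14749067 0.13202779 0.56204294] 0.046816338478605474
```

View pics/c4.png

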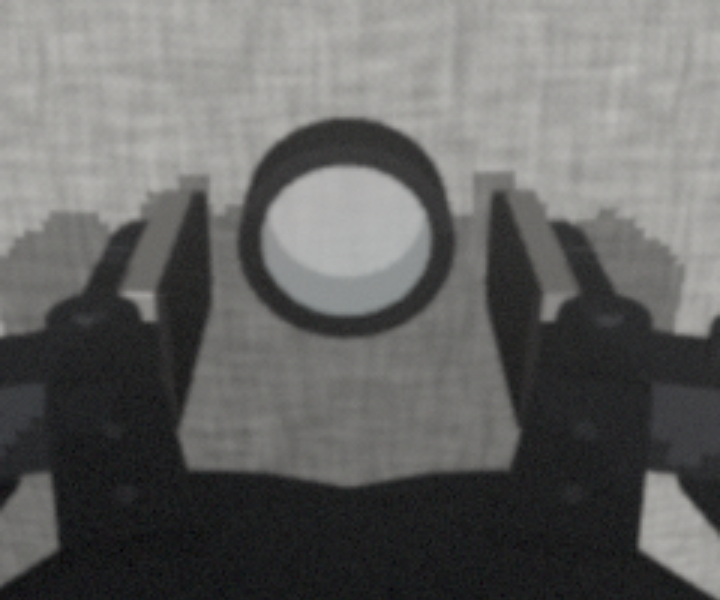

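The lens (crop (347,240)) sits centred between the pads. I'll close now.

Request:
jog_arm(increments=[{"wx":0,"wy":0,"wz":0,"x":-0.05,"y":-0.1,"z":0.15,"claw":45},{"wx":0,"wy":0,"wz":0,"x":-0.05,"y":-0.1,"z":0.15,"claw":30},{"wx":0,"wy":0,"wz":0,"x":-0.05,"y":-0.1,"z":0.15,"claw":30},{"wx":0,"wy":0,"wz":0,"x":-0.05,"y":-0.1,"z":0.15,"claw":30},{"wx":0,"wy":0,"wz":0,"x":-0.05,"y":-0.1,"z":0.15,"claw":30}], squeeze=20)

```text
clock: 2.85
position: [0.5118, 0.1942, 0.0094]
tool_rot: [-3.141, -0.004, -0.004]
force: [-0.2, -0.5, 11.4]
grip_width: 0.0345
```

```bash
python3 - <<'E'
from h import *
s=bot.observe(); print(s['clock'],s['position'],s['tool_rot'],s['force'],s['grip_width'])
f,im=snap('wrist','w5'); cv2.imwrite('pics/c5.png',cv2.resize(im[180:400,200:440],(720,660))[:600])
E
```

```text
2.85 [0.51181515 0.19417502 0.00938111] [-3.14096441 -0.00416194 -0.00353348] [-0.19419143 -0.50814325 11.37837904] 0.03453401259105797
```

View pics/c5.png

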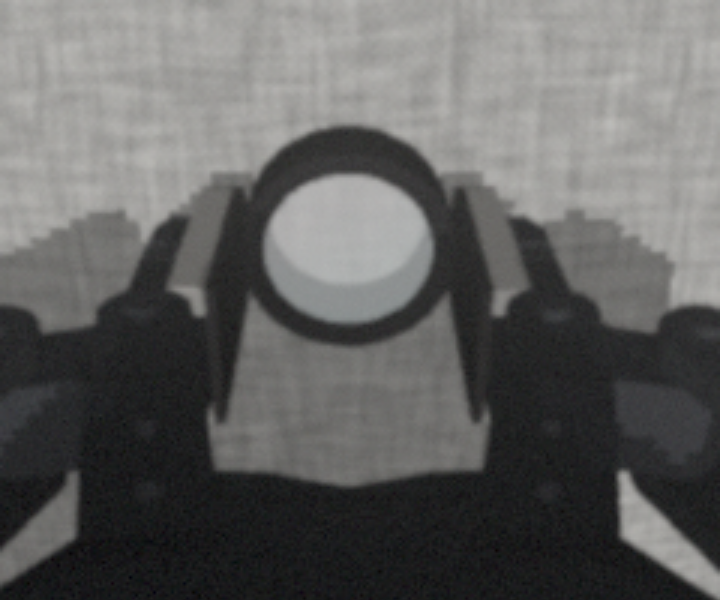

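The pads are on the band with a gap reading of 34.5 mm. The 11 N on the wrist comes from the pads swinging down against the bench. I'll lift and check.

Request:
jog_arm(increments=[{"wx":0,"wy":0,"wz":0,"x":0,"y":0,"z":-0.3,"claw":30},{"wx":0,"wy":0,"wz":0,"x":0,"y":0,"z":-1.5,"claw":30},{"wx":0,"wy":0,"wz":0,"x":0,"y":0,"z":-4,"claw":30},{"wx":0,"wy":0,"wz":0,"x":0,"y":0,"z":-8,"claw":30},{"wx":0,"wy":0,"wz":0,"x":0,"y":0,"z":-8,"claw":30}], squeeze=20)

```text
clock: 3.52
position: [0.5129, 0.1947, 0.0926]
tool_rot: [-3.139, -0.009, -0.004]
force: [0.5, -0.1, -0.5]
grip_width: 0.0343
```

```bash
python3 - <<'E'
from h import *
s=bot.observe(); print(s['clock'],s['position'],s['tool_rot'],s['force'],s['grip_width'])
f,im=snap('wrist','w6'); a=cv2.resize(im[200:400,220:420],(400,400))
g,im2=snap('side','s6'); u,v=map(int,proj(g,s['position'])); b=cv2.resize(im2[v-50:v+50,u-50:u+50],(400,400))
cv2.imwrite('pics/c6.png',np.hstack([a,b]))
E
```

```text
3.525 [0.51292035 0.1947124  0.09259086] [-3.13892256 -0.00851368 -0.00372727] [ 0.48126796 -0.05980858 -0.52800517] 0.03426885646308326
```

View pics/c6.png

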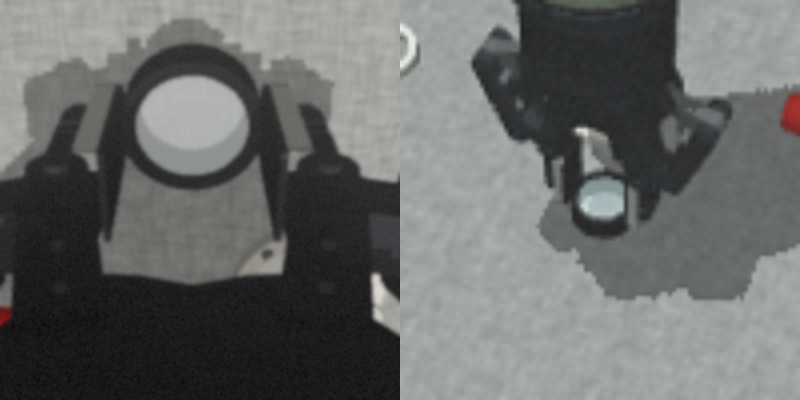

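The lens is held level. Next I'll measure its offset in the hand and move to view the cell, correcting the small tilt.

```bash
python3 - <<'E'
from h import *
f=load('w6'); im=cv2.imread('pics/w6.png'); hsv=cv2.cvtColor(im,cv2.COLOR_BGR2GRAY)
m=(hsv[200:320,270:362]>110).astype(np.uint8)
n,l,st,c=cv2.connectedComponentsWithStats(m)
k=l[64,46]; mm=(l==k).astype(np.uint8); cs,_=cv2.findContours(mm,cv2.RETR_EXTERNAL,cv2.CHAIN_APPROX_NONE); e=cv2.fitEllipse(max(cs,key=cv2.contourArea)); print(st[k],e)
u,v=e[0][0]+270,e[0][1]+200
print(u,v,onz(f,u,v,.0926+.0066,True))
pts=np.array([onz(f,p[0][0]+270,p[0][1]+200,.0992,True)[:2] for p in max(cs,key=cv2.contourArea)]); print(pts.min(0),pts.max(0),(pts.min(0)+pts.max(0))/2)
E
```

```text
[  18   38   56   49 2187] ((45.56648254394531, 61.989437103271484), (48.693416595458984, 55.24855041503906), 89.31393432617188)
315.5664825439453 261.9894371032715 [0.5123229  0.19620004 0.0992    ]
[0.49868813 0.18227935] [0.5259133  0.20902967] [0.51230072 0.19565451]
```

Request:
jog_arm(increments=[{"wx":0,"wy":-0.2,"wz":0,"x":1,"y":3,"z":-2,"claw":30},{"wx":0,"wy":-0.5,"wz":0,"x":4,"y":7,"z":-6,"claw":30},{"wx":-0.1,"wy":-0.5,"wz":0,"x":6,"y":10,"z":-10,"claw":30},{"wx":-0.1,"wy":-0.5,"wz":0,"x":6,"y":10,"z":-10,"claw":30},{"wx":-0.1,"wy":-0.5,"wz":0,"x":6,"y":10,"z":-10,"claw":30}], squeeze=20)

```text
clock: 4.25
position: [0.5699, 0.0943, 0.189]
tool_rot: [3.141, 0.005, -0.003]
force: [-0.4, 0.5, -1.9]
grip_width: 0.0345
```

```bash
python3 - <<'E'
from h import *
s=bot.observe(); print(s['clock'],s['position'],s['tool_rot'],s['force'],s['grip_width'])
f,im=snap('wrist','w7'); print(f['origin'],f['orientation'])
p=proj(f,(.573,.0565,.044),True); print(p); u,v=map(int,p)
cv2.imwrite('pics/c7.png',cv2.resize(im[v-50:v+50,u-60:u+60],(720,600),interpolation=cv2.INTER_CUBIC))
E
```

```text
4.25 [0.56989863 0.09429812 0.1889876 ] [ 3.14090761  0.00544459 -0.00320491] [-0.41913055  0.52168082 -1.85967103] 0.03447949419364568
[0.57040218 0.16582143 0.33136582] [ 2.85726991  0.00535956 -0.00307604]
(np.float64(320.29902648409944), np.float64(227.08585398723287))
```

View pics/w7.png

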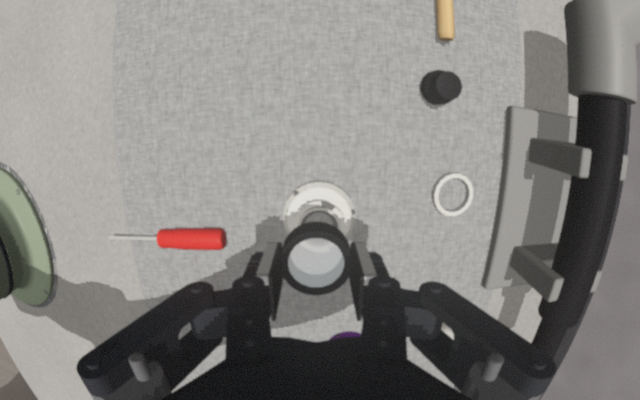

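View pics/c7.png

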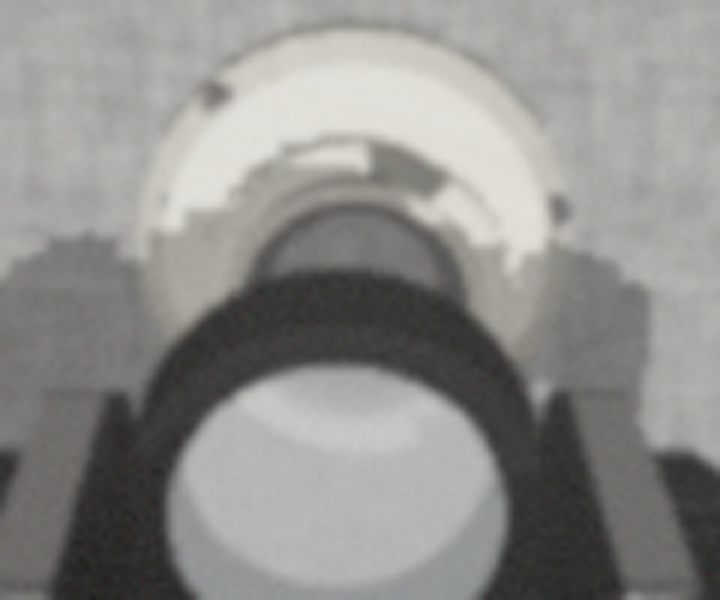

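The held lens (316,258) hides the bore. I'll move back towards −y so the cell comes clear above it in the picture.

Request:
jog_arm(increments=[{"wx":0,"wy":0.2,"wz":0,"x":0,"y":3,"z":-0.5,"claw":30},{"wx":0,"wy":0.3,"wz":0,"x":0,"y":6.5,"z":-1,"claw":30},{"wx":0,"wy":0.3,"wz":0,"x":0,"y":6.5,"z":-1,"claw":30},{"wx":0,"wy":0.3,"wz":0,"x":0,"y":6.5,"z":-1,"claw":30}], squeeze=20)

```text
clock: 4.8
position: [0.5689, 0.0309, 0.1979]
tool_rot: [3.141, 0.002, -0.001]
force: [0.9, 0.4, -0.6]
grip_width: 0.0342
```

```bash
python3 - <<'E'
from h import *
s=bot.observe(); print(s['clock'],s['position'],s['tool_rot'],s['force'],s['grip_width'])
f,im=snap('wrist','w8'); print(f['origin'],f['orientation'])
p=proj(f,(.573,.0565,.044),True); print(p); u,v=map(int,p); print(u-48,v-40)
cv2.imwrite('pics/c8.png',cv2.resize(im[v-40:v+40,u-48:u+48],(768,640),interpolation=cv2.INTER_CUBIC)[:600])
E
```

```text
4.8 [0.5689353  0.03094129 0.197897  ] [ 3.14117560e+00  2.33749103e-03 -1.04595106e-03] [ 0.88658047  0.35310401 -0.58325997] 0.03419113100950809
[0.56886192 0.10243199 0.34031212] [ 2.85753986e+00  2.19295619e-03 -8.94304378e-04]
(np.float64(320.78894822797065), np.float64(162.2182212248231))
272 122
```

View pics/c8.png

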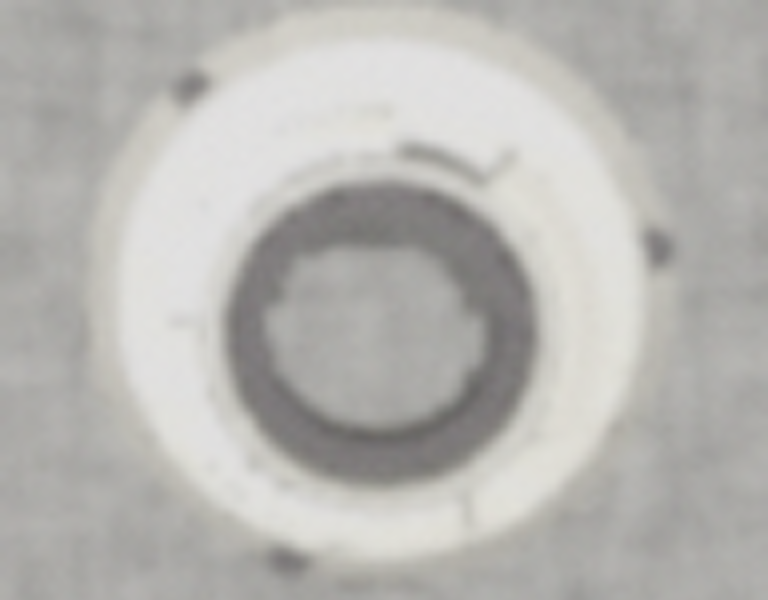

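The bore rim circle is at (320,164). The three dark foot marks are bolts. A radial fin edge with a dark recess beside it shows near 55–87°; I'll check the gap angle more closely later. Now the bore centre.

```bash
python3 - <<'E'
from h import *
f=load('w8'); im=cv2.imread('pics/w8.png'); g=cv2.cvtColor(im,cv2.COLOR_BGR2GRAY)
x0,y0=285,130
c=g[y0:y0+70,x0:x0+70]; print(c[33,::3])
for th in(150,165,180):
    m=(c<th).astype(np.uint8); n,l,st,ce=cv2.connectedComponentsWithStats(m); k=l[38,34] or 1
    k=l[47,34] if l[47,34] else l[50,34]
    mm=(l==k).astype(np.uint8); cs,_=cv2.findContours(mm,cv2.RETR_EXTERNAL,cv2.CHAIN_APPROX_NONE); q=max(cs,key=cv2.contourArea)
    pts=np.array([onz(f,p[0][0]+x0,p[0][1]+y0,.044,True)[:2] for p in q])*1000
    print(th,st[k],cv2.minEnclosingCircle(pts.astype(np.float32)),pts.min(0),pts.max(0))
E
```

```text
[196 223 224 221 205 148 123 168 168 168 173 177 166 171 168 169 118 119
 174 216 216 221 212 184]
150 [ 15  15  39  38 681] ((571.4342041015625, 55.31800079345703), 18.66400146484375) [552.90625874  36.89690123] [589.69848969  73.24695361]
165 [ 15  15  39  38 804] ((571.4044189453125, 55.2469482421875), 18.986759185791016) [552.87346683  36.89690123] [589.72586586  73.25196347]
180 [  15   14   40   39 1229] ((571.5022583007812, 55.291526794433594), 19.324766159057617) [552.85101342  36.89690123] [590.67109904  74.21084025]
```

Rim centre is (0.5714,0.0553) with radius 19.0 mm, which matches the bore. Allowing for the lens's offset in the hand, the TCP target is about (0.572,0.055). I'll go to just above the rim first.

Request:
jog_arm(increments=[{"wx":0,"wy":0.1,"wz":0,"x":0.3,"y":-2.4,"z":4,"claw":30},{"wx":0,"wy":0.1,"wz":0,"x":0.3,"y":-2.4,"z":8,"claw":30},{"wx":0,"wy":0.1,"wz":0,"x":0.3,"y":-2.4,"z":12,"claw":30},{"wx":0,"wy":0.1,"wz":0,"x":0.3,"y":-2.4,"z":13.8,"claw":30},{"wx":0,"wy":0.1,"wz":0,"x":0.3,"y":-2.4,"z":13.8,"claw":30},{"wx":0,"wy":0.1,"wz":0,"x":0.3,"y":-2.4,"z":13.8,"claw":30}], squeeze=20)

```text
clock: 5.6
position: [0.5725, 0.0554, 0.0613]
tool_rot: [3.142, -0.001, -0.0]
force: [0.3, -1.1, -1.1]
grip_width: 0.0344
```

```bash
python3 - <<'E'
from h import *
s=bot.observe(); print(s['clock'],s['position'],s['tool_rot'],s['force'],s['grip_width'])
f,im=snap('wrist','w9'); a=cv2.resize(im[200:400,220:420],(400,400))
g,im2=snap('side','s9'); u,v=map(int,proj(g,s['position'])); b=cv2.resize(im2[v-30:v+30,u-30:u+30],(400,400),interpolation=cv2.INTER_CUBIC)
cv2.imwrite('pics/c9.png',np.hstack([a,b]))
E
```

```text
5.6 [0.57247084 0.05541737 0.06126197] [ 3.14151339e+00 -1.16852514e-03 -4.03798683e-04] [ 0.28007219 -1.05713214 -1.1105155 ] 0.03443390344958507
```

View pics/c9.png

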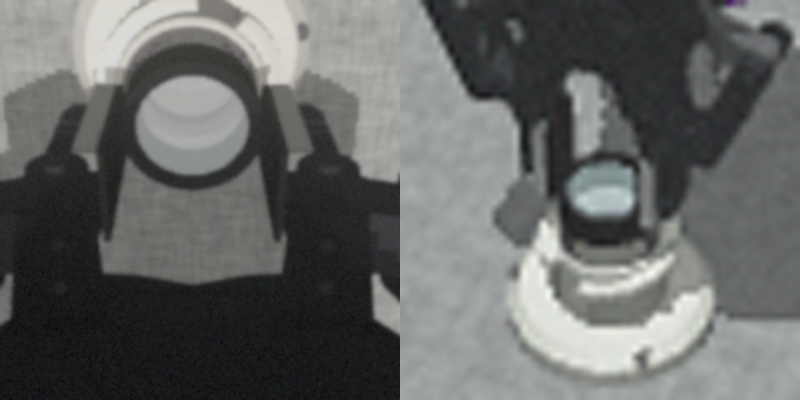

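The lens looks centred over the mouth in both views. I'll lower it slowly, watching the force.

Request:
jog_arm(increments=[{"wx":0,"wy":0,"wz":0,"x":0,"y":0.05,"z":0.5,"claw":30},{"wx":0,"wy":0,"wz":0,"x":-0.03,"y":0.05,"z":0.9,"claw":30},{"wx":0,"wy":0,"wz":0,"x":-0.03,"y":0.05,"z":1.2,"claw":30},{"wx":0,"wy":0,"wz":0,"x":-0.03,"y":0.05,"z":1.3,"claw":30},{"wx":0,"wy":0,"wz":0,"x":-0.03,"y":0.05,"z":1.3,"claw":30}], squeeze=20)

```text
clock: 6.32
position: [0.5722, 0.0547, 0.0483]
tool_rot: [3.142, -0.001, -0.001]
force: [0.5, 0.3, -0.3]
grip_width: 0.0341
```

```bash
python3 - <<'E'
from h import *
s=bot.observe(); print(s['clock'],s['position'],s['tool_rot'],s['force'],s['moment'],s['grip_width'])
f,im=snap('wrist','w10'); a=cv2.resize(im[200:400,220:420],(400,400))
g,im2=snap('side','s10'); u,v=map(int,proj(g,s['position'])); b=cv2.resize(im2[v-30:v+30,u-30:u+30],(400,400),interpolation=cv2.INTER_CUBIC)
cv2.imwrite('pics/c10.png',np.hstack([a,b]))
E
```

```text
6.325 [0.57221199 0.05474988 0.04826196] [ 3.14154035e+00 -1.45247328e-03 -6.65021869e-04] [ 0.47987612  0.28002325 -0.25825018] [ 0.04973774  0.01524784 -0.00512705] 0.03408781427877523
```

View pics/c10.png

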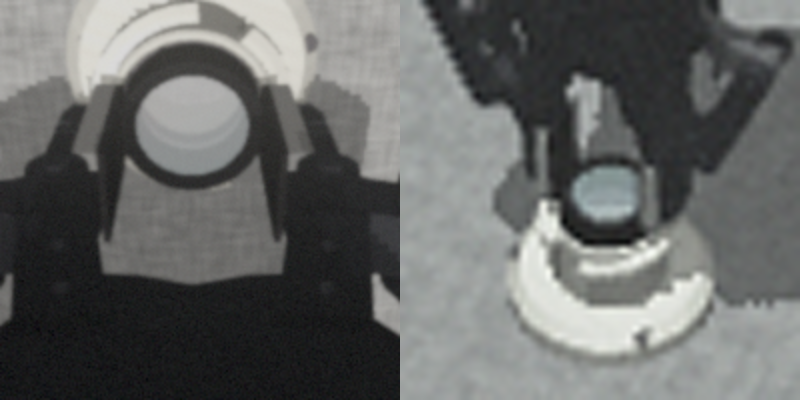

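The lens is entering the bore with no force. I'll lower it the last ~3 mm.

Request:
jog_arm(increments=[{"wx":0,"wy":0,"wz":0,"x":0,"y":0,"z":0.15,"claw":30},{"wx":0,"wy":0,"wz":0,"x":0,"y":0,"z":0.22,"claw":30},{"wx":0,"wy":0,"wz":0,"x":0,"y":0,"z":0.25,"claw":30},{"wx":0,"wy":0,"wz":0,"x":0,"y":0,"z":0.25,"claw":30}], squeeze=20)

```text
clock: 6.92
position: [0.5723, 0.0548, 0.0459]
tool_rot: [3.142, -0.002, -0.001]
force: [-0.3, -1.0, -1.0]
grip_width: 0.0343
```

Request:
jog_arm(increments=[{"wx":0,"wy":0,"wz":0,"x":0,"y":0,"z":0.05,"claw":30},{"wx":0,"wy":0,"wz":0,"x":0,"y":0,"z":0.05,"claw":38},{"wx":0,"wy":0,"wz":0,"x":0,"y":0,"z":0.05,"claw":48},{"wx":0,"wy":0,"wz":0,"x":0,"y":0,"z":0.05,"claw":55},{"wx":0,"wy":0,"wz":0,"x":0,"y":0,"z":0,"claw":60},{"wx":0,"wy":0,"wz":0,"x":0,"y":0,"z":-2,"claw":75},{"wx":0,"wy":0,"wz":0,"x":0,"y":0,"z":-6,"claw":75},{"wx":0,"wy":0,"wz":0,"x":0,"y":0,"z":-8,"claw":75},{"wx":0,"wy":0,"wz":0,"x":0,"y":2,"z":-8,"claw":75},{"wx":0,"wy":0,"wz":0,"x":0,"y":2,"z":-8,"claw":75}], squeeze=20)

```text
clock: 8.18
position: [0.5718, 0.0323, 0.1253]
tool_rot: [3.14, -0.001, -0.003]
force: [-0.7, -0.1, 0.5]
grip_width: 0.0639
```

```bash
python3 - <<'E'
from h import *
s=bot.observe(); print(s['clock'],s['position'],s['tool_rot'],s['force'],s['moment'],s['grip_width'])
f,im=snap('wrist','w11'); print(f['origin'],f['orientation'])
u,v=map(int,proj(f,(.5722,.0547,.044),True)); print(u-50,v-50); a=cv2.resize(im[v-50:v+50,u-50:u+50],(600,600),interpolation=cv2.INTER_CUBIC)
g,im2=snap('side','s11'); u,v=map(int,proj(g,(.572,.055,.044))); b=cv2.resize(im2[v-30:v+30,u-30:u+30],(300,300),interpolation=cv2.INTER_CUBIC)
g,im2=snap('scene','sc11'); u,v=map(int,proj(g,(.572,.055,.044))); c=cv2.resize(im2[v-30:v+30,u-30:u+30],(300,300),interpolation=cv2.INTER_CUBIC)
cv2.imwrite('pics/c11.png',a); cv2.imwrite('pics/c11b.png',np.hstack([b,c]))
E
```

```text
8.175 [0.57177731 0.03231362 0.12525257] [ 3.14047928e+00 -8.37359346e-04 -3.23283169e-03] [-0.65737746 -0.14495263  0.4719912 ] [-0.00306657  0.01390768 -0.00926884] 0.06388080659815287
[0.57141351 0.10390104 0.26763992] [ 2.85684770e+00 -1.02021123e-03 -3.09092128e-03]
266 131
```

View pics/c11.png

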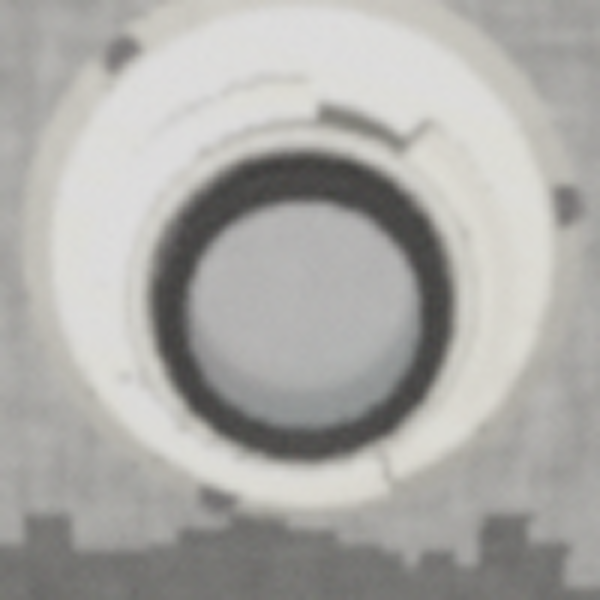

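View pics/c11b.png

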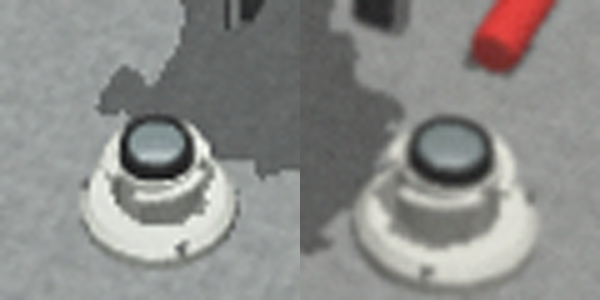

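The lens sits level in the cell, with its band circle at crop (302,305). Fin-top edges show at crop (430,124), (393,485) and (125,378). The dark recess (320–405, 110–148) lies anticlockwise of the first edge, so that recess is the gap. Next, the angles.

```bash
python3 - <<'E'
from h import *
f=load('w11')
im=cv2.imread('pics/w11.png'); g=cv2.cvtColor(im,cv2.COLOR_BGR2GRAY)
x0,y0=285,150; c=g[y0:y0+64,x0:x0+64]
m=(c<120).astype(np.uint8); cs,_=cv2.findContours(m,cv2.RETR_EXTERNAL,cv2.CHAIN_APPROX_NONE); q=max(cs,key=cv2.contourArea)
for z in (.052,.044):
    pts=np.array([onz(f,p[0][0]+x0,p[0][1]+y0,z,True)[:2] for p in q])*1000; print(z,pts.min(0),pts.max(0),(pts.min(0)+pts.max(0))/2,cv2.minEnclosingCircle(pts.astype(np.float32)))
C=np.array([.5715,.0553])
for n,(a,b) in dict(e1out=(430,124),e1in=(405,150),e2in=(383,455),e2out=(393,485),e3=(125,378),darkL=(318,113)).items():
    for z in (.044,.032):
        p=onz(f,266+a/6,131+b/6,z,True)[:2]-C; print(n,z,(p*1000).round(1),'r',(np.hypot(*p)*1000).round(1),'ang',np.degrees(np.arctan2(p[1],p[0])).round(1))
fo=[(122,55),(568,205),(218,498)]
for a,b in fo:
    p=onz(f,266+a/6,131+b/6,.010,True)[:2]-C; print('bolt',(p*1000).round(1),(np.hypot(*p)*1000).round(1),np.degrees(np.arctan2(p[1],p[0])).round(1))
E
```

```text
0.052 [553.7845518   37.40496942] [588.83624005  74.74076024] [571.31039592  56.07286483] ((571.7684936523438, 56.023441314697266), 18.725709915161133)
0.044 [553.13053723  34.93803951] [589.48260392  73.65894643] [571.30657058  54.29849297] ((571.7816162109375, 54.24722671508789), 19.42041778564453)
e1out 0.044 [15.9 21.6] r 26.8 ang 53.5
e1out 0.032 [16.8 20.1] r 26.2 ang 50.1
e1in 0.044 [12.9 18.4] r 22.4 ang 54.9
e1in 0.032 [13.6 16.7] r 21.6 ang 50.9
e2in 0.044 [ 10.5 -20.3] r 22.8 ang -62.5
e2in 0.032 [ 11.1 -24. ] r 26.4 ang -65.1
e2out 0.044 [ 11.9 -24.2] r 27.0 ang -63.9
e2out 0.032 [ 12.5 -28.2] r 30.8 ang -66.1
e3 0.044 [-21.7 -10.1] r 24.0 ang -155.0
e3 0.032 [-22.9 -13.3] r 26.4 ang -149.9
darkL 0.044 [ 2.4 22.9] r 23.0 ang 84.0
darkL 0.032 [ 2.5 21.5] r 21.6 ang 83.3
bolt [-24.4  27.3] 36.6 131.7
bolt [38.1  6.1] 38.5 9.1
bolt [-11.9 -37.2] 39.1 -107.7
```

The edges at rim height fall at radii of 22.4–27 mm, as they should. They give a gap centre of 55.5° + 16° ≈ 71.3° (mod 120), which the bolts at about 11° (60° off) support. On to the grey ring.

Request:
jog_arm(increments=[{"wx":0,"wy":0,"wz":0,"x":-1,"y":4,"z":-4,"claw":90},{"wx":0,"wy":0,"wz":0,"x":-3,"y":9,"z":-7.5,"claw":90},{"wx":0,"wy":0,"wz":0,"x":-5,"y":14,"z":-7.5,"claw":90},{"wx":0,"wy":0,"wz":0,"x":-7,"y":18,"z":-7.5,"claw":90},{"wx":0,"wy":0,"wz":0,"x":-7,"y":18,"z":-7.5,"claw":90},{"wx":0,"wy":0,"wz":0,"x":-7,"y":18,"z":-7.5,"claw":90}])

```text
clock: 9.07
position: [0.5019, -0.1444, 0.1997]
tool_rot: [-3.141, -0.0, -0.0]
force: [0.8, 0.5, -1.4]
grip_width: 0.0769
```

```bash
python3 - <<'E'
from h import *
s=bot.observe(); print(s['clock'],s['position'],s['tool_rot'],s['force'],s['qpos'],s['grip_width'])
f,im=snap('wrist','w12'); print(f['origin'],f['orientation'])
u,v=map(int,proj(f,(.501,-.175,.046),True)); print(u-50,v-50); a=cv2.resize(im[v-50:v+50,u-50:u+50],(600,600),interpolation=cv2.INTER_CUBIC)
cv2.imwrite('pics/c12.png',a)
E
```

```text
9.075 [ 0.50185702 -0.14439111  0.19971639] [-3.14103960e+00 -1.21959021e-04 -2.16802385e-04] [ 0.81407058  0.48451618 -1.35594729] [ 0.21458407  0.39904019 -0.06204035  1.90066757  0.03151782  0.84278673
  0.13621557] 0.07689911703794282
[ 0.50137451 -0.0730604   0.34220175] [ 2.85851106e+00 -2.76159435e-04 -1.30941993e-04]
265 167
```

View pics/c12.png

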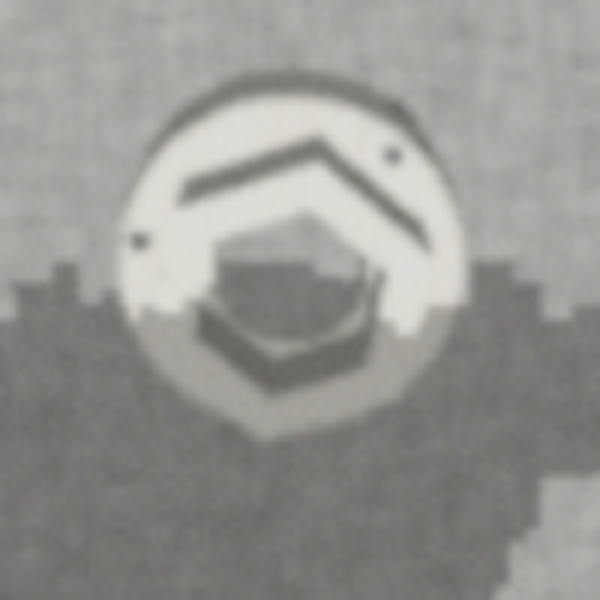

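View pics/w12.png

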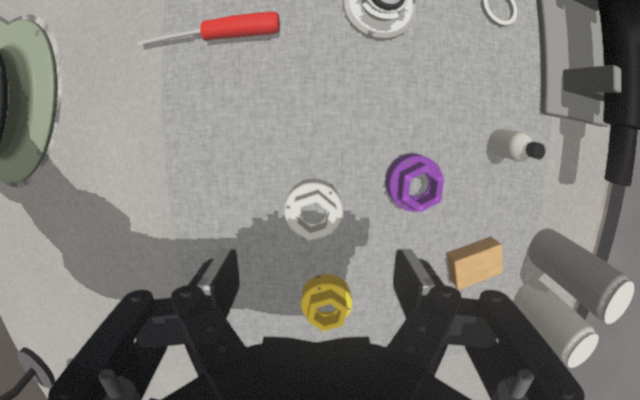

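The grey ring is at (314,213), clear of the purple one at (416,182) and the yellow one at (326,302). Its shoulder dots are at crop (140,241) and (393,155).

```bash
python3 - <<'E'
from h import *
from scipy.optimize import least_squares
f=load('w12'); im=cv2.imread('pics/w12.png'); g=cv2.cvtColor(im,cv2.COLOR_BGR2GRAY)
c=g[167:267,265:365]
m=(c>195).astype(np.uint8); m=cv2.morphologyEx(m,cv2.MORPH_OPEN,np.ones((2,2),np.uint8))
cs,_=cv2.findContours(m,cv2.RETR_EXTERNAL,cv2.CHAIN_APPROX_NONE); q=max(cs,key=cv2.contourArea)[:,0]
h=cv2.convexHull(q)[:,0]
h=np.array([p for p in q if np.abs(cv2.pointPolygonTest(cv2.convexHull(q),(float(p[0]),float(p[1])),True))<.8 and p[1]<46])
P=np.array([onz(f,a+265,b+167,.026,True)[:2] for a,b in h])*1000
r=least_squares(lambda v:np.hypot(P[:,0]-v[0],P[:,1]-v[1])-v[2],[501,-175,31]); print(len(P),r.x,np.abs(r.fun).max())
C=r.x[:2]
for n,(a,b),z in [('dot',(140,241),.026),('dot',(393,155),.026),('hexbaseV',(318,135),.026),('hb',(178,200),.026),('hb',(430,250),.026),('toph',(318,155),.046),('topl',(190,205),.046),('topr',(420,240),.046),('bot',(275,392),.046),('bl',(197,320),.046),('br',(378,362),.046)]:
    p=onz(f,265+a/6,167+b/6,z,True)[:2]*1000-C; print(n,p.round(1),np.hypot(*p).round(1),np.degrees(np.arctan2(p[1],p[0])).round(1))
E
```

```text
77 [ 499.49798306 -175.84027543   30.24010485] 0.9404406732695954
dot [-27.4   5.7] 28.0 168.3
dot [17.5 21.5] 27.7 50.9
hexbaseV [ 4.3 25.1] 25.5 80.3
hb [-20.5  13.3] 24.4 147.1
hb [24.3  4. ] 24.6 9.3
toph [ 4.1 26.6] 26.9 81.2
topl [-17.1  18.1] 24.9 133.4
topr [21.2 12. ] 24.3 29.5
bot [ -3.2 -15.3] 15.6 -101.7
bl [-16.3  -2.2] 16.4 -172.4
br [14.4 -9.8] 17.4 -34.1
```

The ring centre is (0.4995,−0.1758), with fitted radius 30.2 mm (inner edge of 31.5). The dots lie at 28 mm radius and give a pin angle of about 49.8° (mod 120); the hex apex at 80.3° agrees with 79.8°. I'll grip the flats at yaw −10.2°, approaching to just above the ring first.

Request:
jog_arm(increments=[{"wx":0,"wy":0,"wz":5,"x":-0.2,"y":2,"z":4,"claw":80},{"wx":0,"wy":0,"wz":10.2,"x":-0.2,"y":3.1,"z":9,"claw":75},{"wx":0,"wy":0,"wz":10.2,"x":-0.2,"y":3.1,"z":13,"claw":75},{"wx":0,"wy":0,"wz":10.2,"x":-0.2,"y":3.1,"z":14,"claw":75},{"wx":0,"wy":0,"wz":10.2,"x":-0.2,"y":3.1,"z":14,"claw":75}])

```text
clock: 9.75
position: [0.5005, -0.1742, 0.0599]
tool_rot: [-3.141, 0.0, -0.176]
force: [-0.1, 0.2, 0.6]
grip_width: 0.0642
```

```bash
python3 - <<'E'
from h import *
s=bot.observe(); print(s['clock'],s['position'],np.degrees(s['tool_rot']),s['force'],s['qpos'],s['grip_width'])
f,im=snap('wrist','w13'); print(f['origin'],f['orientation'])
cv2.imwrite('pics/c13.png',cv2.resize(im[180:340,220:420],(750,600),interpolation=cv2.INTER_CUBIC))
print(proj(f,(.4995,-.1758,.046),True))
E
```

```text
9.75 [ 0.50053568 -0.17416405  0.05994936] [-1.79949287e+02  1.53261128e-02 -1.00822780e+01] [-0.07769414  0.22913588  0.64803296] [ 0.23503227  0.62737565 -0.01563404  1.97499686  0.01616445  0.53964408
  0.03253563] 0.06415528883172522
[ 0.51249517 -0.1039824   0.20244178] [ 2.85886572e+00  2.12906613e-04 -1.75915943e-01]
(np.float64(315.44067626600986), np.float64(250.18785263070237))
```

View pics/c13.png

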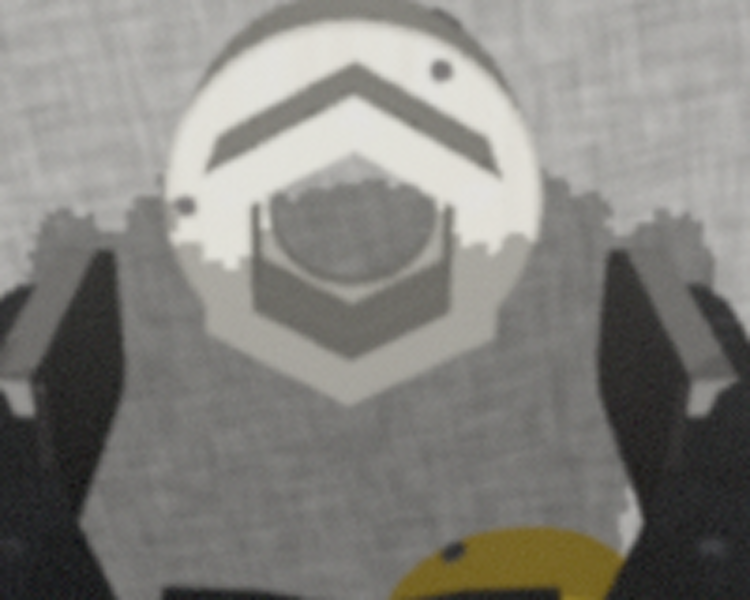

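The hex is square to the jaws, with apices at crop (355,95) and (350,405). Its centre is within about 1 mm of the fingers' middle. I'll descend and grip.

Request:
jog_arm(increments=[{"wx":0,"wy":0,"wz":0,"x":-0.1,"y":0,"z":1.5,"claw":75},{"wx":0,"wy":0,"wz":0,"x":-0.1,"y":0,"z":3.3,"claw":75},{"wx":0,"wy":0,"wz":0,"x":-0.1,"y":0,"z":3.3,"claw":70},{"wx":0,"wy":0,"wz":0,"x":-0.1,"y":0,"z":3.3,"claw":50},{"wx":0,"wy":0,"wz":0,"x":-0.1,"y":0,"z":3.3,"claw":40},{"wx":0,"wy":0,"wz":0,"x":-0.1,"y":0,"z":3.3,"claw":40},{"wx":0,"wy":0,"wz":0,"x":-0.1,"y":0,"z":3.3,"claw":40}], squeeze=60)

```text
clock: 10.68
position: [0.5001, -0.1744, 0.028]
tool_rot: [-3.141, -0.002, -0.176]
force: [-0.2, -0.1, 4.0]
grip_width: 0.0428
```

```bash
python3 - <<'E'
from h import *
s=bot.observe(); print(s['clock'],s['position'],np.degrees(s['tool_rot']),s['force'],s['moment'],s['grip_width'])
f,im=snap('wrist','w14')
cv2.imwrite('pics/c14.png',cv2.resize(im[180:340,220:420],(750,600),interpolation=cv2.INTER_CUBIC))
E
```

```text
10.675 [ 0.50014629 -0.17441543  0.02798533] [-1.79962627e+02 -9.16494069e-02 -1.01116536e+01] [-0.24898961 -0.1386297   3.9742466 ] [-0.00350639  0.19490263 -0.04102826] 0.04275734155608692
```

View pics/c14.png

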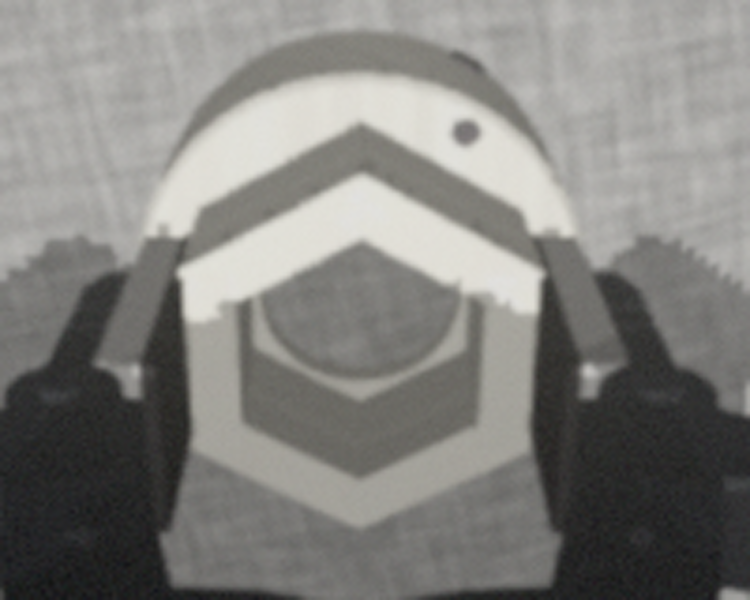

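The ring is gripped squarely; the grip reads 42.8 mm on the 44 mm flats. I'll measure the ring's offset along the pads, then lift.

```bash
cat >> h.py <<'E'
def off(f,s,pts,dz):
    # pts pixel, at height TCP+dz ; returns offsets in tool frame (mm)
    T=rot(s['tool_rot']); 
    return [((T.T@(onz(f,u,v,s['position'][2]+dz,True)-s['position']))*1000).round(2) for u,v in pts]
E
python3 - <<'E'
from h import *
s=bot.observe(); f=load('w14')
P=[(220+a/3.75,180+b/3.75) for a,b in [(361,172),(360,528),(180,270),(542,270),(190,452),(533,452)]]
o=off(f,s,P,.046-s['position'][2]); print(o); print((o[0]+o[1])/2, sum(o[2:])/4)
P=[(220+a/3.75,180+b/3.75) for a,b in [(466,131),(361,122)]]; print(off(f,s,P,.026-s['position'][2]))
E
```

```text
[array([ -0.33, -24.66, -18.  ]), array([ -0.42,  26.3 , -18.03]), array([-21.87, -12.08, -18.04]), array([ 21.25, -12.04, -17.97]), array([-22.3 ,  14.16, -18.06]), array([ 21.85,  14.23, -17.99])]
[ -0.375   0.82  -18.015] [ -0.2675   1.0675 -18.015 ]
[array([ 13.52, -22.87,   2.02]), array([ -0.3 , -24.14,   2.  ])]
```

Request:
jog_arm(increments=[{"wx":0,"wy":0,"wz":0,"x":0,"y":0,"z":-1,"claw":40},{"wx":0,"wy":0,"wz":0,"x":0,"y":0,"z":-5,"claw":40},{"wx":0,"wy":0,"wz":0,"x":0,"y":0,"z":-10,"claw":40},{"wx":0,"wy":0,"wz":0,"x":0,"y":0,"z":-10,"claw":40}], squeeze=60)

```text
clock: 11.22
position: [0.5016, -0.175, 0.1318]
tool_rot: [-3.141, -0.007, -0.177]
force: [-0.1, -0.1, -2.0]
grip_width: 0.0428
```

```bash
python3 - <<'E'
from h import *
s=bot.observe(); print(s['clock'],s['position'],np.degrees(s['tool_rot']),s['force'],s['moment'],s['grip_width'])
f,im=snap('wrist','w15')
cv2.imwrite('pics/c15.png',cv2.resize(im[180:340,220:420],(750,600),interpolation=cv2.INTER_CUBIC))
E
```

```text
11.225 [ 0.50163732 -0.17501799  0.13176012] [-179.98800728   -0.42475377  -10.12560156] [-0.05284402 -0.10438356 -2.02867354] [ 0.02596932 -0.04393227  0.04690997] 0.04279644242978945
```

View pics/c15.png

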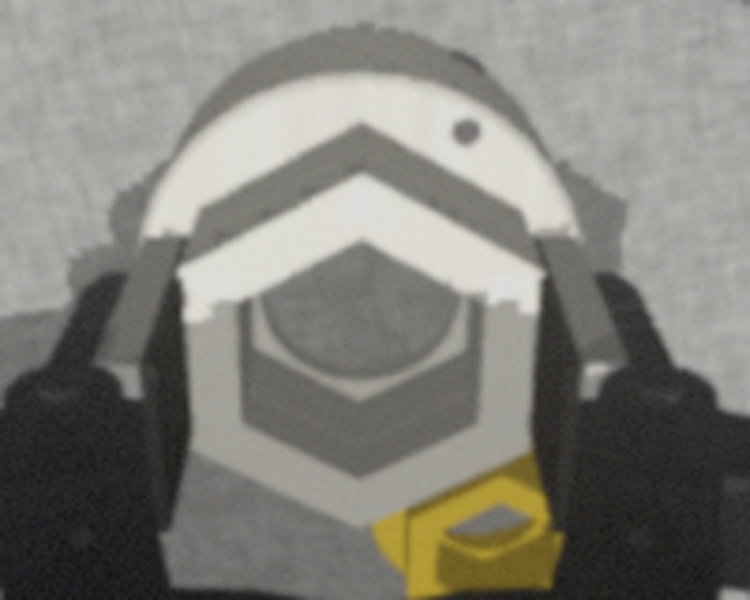

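The ring hangs rigidly: the picture is unchanged, with the dot still at crop (466,131). Its offset is about +1.1 mm along tool y. I'll carry it over the cell, turning 21.4° anticlockwise so a pin faces 71.3°.

Request:
jog_arm(increments=[{"wx":0,"wy":-0.1,"wz":-4,"x":0.5,"y":-4,"z":0,"claw":40},{"wx":0,"wy":-0.3,"wz":-10,"x":1.5,"y":-9,"z":0,"claw":40},{"wx":0,"wy":-0.3,"wz":-16,"x":2.2,"y":-14,"z":0,"claw":40},{"wx":0,"wy":-0.3,"wz":-21.4,"x":2.8,"y":-19,"z":0,"claw":40},{"wx":0,"wy":-0.3,"wz":-21.4,"x":2.8,"y":-22.5,"z":0,"claw":40},{"wx":0,"wy":-0.3,"wz":-21.4,"x":2.8,"y":-24,"z":1,"claw":40},{"wx":0,"wy":-0.3,"wz":-21.4,"x":2.8,"y":-24,"z":2,"claw":40},{"wx":0,"wy":-0.3,"wz":-21.4,"x":2.8,"y":-24,"z":2,"claw":40}], squeeze=60)

```text
clock: 12.28
position: [0.5696, 0.0549, 0.1088]
tool_rot: [3.141, 0.003, 0.195]
force: [-0.2, -0.6, -1.7]
grip_width: 0.0425
```

```bash
python3 - <<'E'
from h import *
s=bot.observe(); print(s['clock'],s['position'],np.degrees(s['tool_rot']),s['force'],s['moment'],s['grip_width'])
f,im=snap('wrist','w16')
cv2.imwrite('pics/c16.png',cv2.resize(im[140:320,200:440],(800,600),interpolation=cv2.INTER_CUBIC))
E
```

```text
12.275 [0.56959008 0.05486274 0.10876365] [1.79940093e+02 1.77644172e-01 1.11916393e+01] [-0.1688808  -0.5741323  -1.67846907] [-0.05318901  0.01074763  0.00661063] 0.0425431613202734
```

View pics/c16.png

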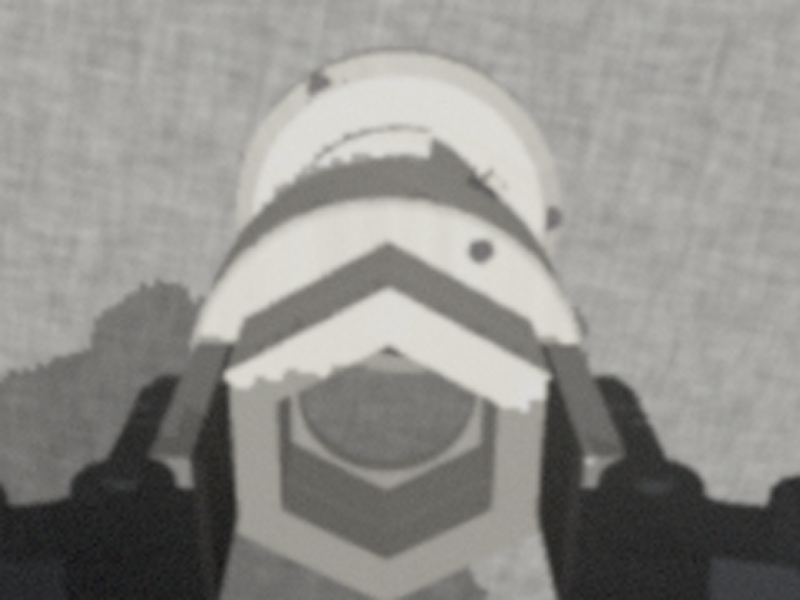

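The pin dot (481,250) lines up with the gap edge at (470,175). I'll centre the ring and come down to just above the lens.

Request:
jog_arm(increments=[{"wx":0,"wy":0.1,"wz":0,"x":0.22,"y":-0.12,"z":0.8,"claw":40},{"wx":0,"wy":0.1,"wz":0,"x":0.22,"y":-0.12,"z":1.8,"claw":40},{"wx":0,"wy":0.1,"wz":0,"x":0.22,"y":-0.12,"z":2.5,"claw":40},{"wx":0,"wy":0.1,"wz":0,"x":0.22,"y":-0.12,"z":2.5,"claw":40},{"wx":0,"wy":0.1,"wz":0,"x":0.22,"y":-0.12,"z":2.5,"claw":40}], squeeze=60)

```text
clock: 12.95
position: [0.572, 0.0565, 0.0845]
tool_rot: [3.141, 0.0, 0.195]
force: [-0.3, 0.6, -1.0]
grip_width: 0.0426
```

```bash
python3 - <<'E'
from h import *
s=bot.observe(); print(s['clock'],s['position'],np.degrees(s['tool_rot']),s['force'],s['moment'],s['grip_width'])
f,im=snap('wrist','w17'); a=cv2.resize(im[160:310,220:420],(533,400),interpolation=cv2.INTER_CUBIC)
out=[]
for n in('side','scene'):
    g,i2=snap(n,n+'17'); u,v=map(int,proj(g,(.572,.056,.06))); out.append(cv2.resize(i2[v-35:v+35,u-46:u+46],(263,200),interpolation=cv2.INTER_CUBIC))
cv2.imwrite('pics/c17.png',np.hstack([a,np.vstack(out)]))
E
```

```text
12.95 [0.57196134 0.05650128 0.0845442 ] [1.79943173e+02 1.20641234e-02 1.11811351e+01] [-0.26076703  0.64766441 -0.95449026] [ 0.04547856 -0.00255122 -0.03215881] 0.04255375433390891
```

View pics/c17.png

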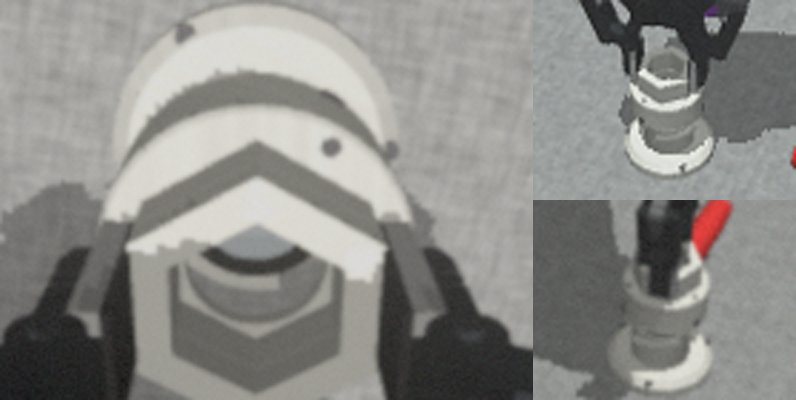

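All three views show the ring upright and concentric over the lens. I'll lower in steps and check the force.

Request:
jog_arm(increments=[{"wx":0,"wy":0,"wz":0,"x":-0.03,"y":0,"z":0.5,"claw":40},{"wx":0,"wy":0,"wz":0,"x":-0.03,"y":0,"z":1.0,"claw":40},{"wx":0,"wy":0,"wz":0,"x":-0.03,"y":0,"z":1.2,"claw":40},{"wx":0,"wy":0,"wz":0,"x":-0.03,"y":0,"z":1.2,"claw":40}], squeeze=60)

```text
clock: 13.6
position: [0.5716, 0.0565, 0.0725]
tool_rot: [3.141, 0.0, 0.195]
force: [0.1, 0.7, -1.2]
grip_width: 0.0425
```

Request:
jog_arm(increments=[{"wx":0,"wy":0,"wz":0,"x":0,"y":0,"z":0.3,"claw":40},{"wx":0,"wy":0,"wz":0,"x":0,"y":0,"z":0.6,"claw":40},{"wx":0,"wy":0,"wz":0,"x":0,"y":0,"z":0.6,"claw":40}], squeeze=60)

```text
clock: 13.98
position: [0.5715, 0.0564, 0.0662]
tool_rot: [3.141, 0.001, 0.195]
force: [-0.7, 0.6, -1.4]
grip_width: 0.0427
```

The pin bottoms are below the rim plane with no contact force, so they're going through the gaps. I'll continue down.

Request:
jog_arm(increments=[{"wx":0,"wy":0,"wz":0,"x":0,"y":0,"z":0.3,"claw":40},{"wx":0,"wy":0,"wz":0,"x":0,"y":0,"z":0.6,"claw":40},{"wx":0,"wy":0,"wz":0,"x":0,"y":0,"z":0.6,"claw":40}], squeeze=60)

```text
clock: 14.35
position: [0.5713, 0.0564, 0.0599]
tool_rot: [3.141, 0.001, 0.195]
force: [0.7, 0.0, -1.9]
grip_width: 0.0424
```

Request:
jog_arm(increments=[{"wx":0,"wy":0,"wz":0,"x":0,"y":0,"z":0.1,"claw":40},{"wx":0,"wy":0,"wz":0,"x":0,"y":0,"z":0.15,"claw":40},{"wx":0,"wy":0,"wz":0,"x":0,"y":0,"z":0.15,"claw":40}], squeeze=60)

```text
clock: 14.72
position: [0.5713, 0.0564, 0.0584]
tool_rot: [3.141, 0.001, 0.195]
force: [-0.4, -0.5, -1.6]
grip_width: 0.0432
```

```bash
python3 - <<'E'
from h import *
s=bot.observe(); print(s['clock'],s['position'],np.degrees(s['tool_rot']),s['force'],s['moment'],s['qpos'])
E
```

```text
14.725 [0.57132424 0.05638711 0.0584052 ] [1.79945125e+02 6.39830426e-02 1.11825740e+01] [-0.35190836 -0.5451942  -1.57667808] [ 0.00667601 -0.04483189 -0.02987598] [-0.13033141  0.67849169 -0.10157785  1.85523306  0.11225145  0.6144953
 -0.10626307]
```

Request:
jog_arm(increments=[{"wx":0,"wy":0,"wz":0,"x":0,"y":0,"z":0.05,"claw":40},{"wx":0,"wy":0,"wz":0,"x":0,"y":0,"z":0.05,"claw":40}], squeeze=60)

```text
clock: 14.98
position: [0.5714, 0.0564, 0.058]
tool_rot: [3.141, 0.001, 0.195]
force: [-0.2, -0.7, -0.4]
grip_width: 0.0428
```

Request:
jog_arm(increments=[{"wx":0,"wy":0,"wz":0,"x":0,"y":0,"z":0.05,"claw":40},{"wx":0,"wy":0,"wz":0,"x":0,"y":0,"z":0.05,"claw":40}], squeeze=60)

```text
clock: 15.22
position: [0.5714, 0.0564, 0.0578]
tool_rot: [3.141, 0.001, 0.195]
force: [-1.4, -0.1, 6.6]
grip_width: 0.0426
```

```bash
python3 - <<'E'
from h import *
s=bot.observe(); print(s['clock'],s['position'],np.degrees(s['tool_rot']),s['force'],s['moment'])
f,im=snap('wrist','w18'); a=cv2.resize(im[160:310,220:420],(533,400),interpolation=cv2.INTER_CUBIC)
out=[]
for n in('side','scene'):
    g,i2=snap(n,n+'18'); u,v=map(int,proj(g,(.572,.056,.06))); out.append(cv2.resize(i2[v-35:v+35,u-46:u+46],(263,200),interpolation=cv2.INTER_CUBIC))
cv2.imwrite('pics/c18.png',np.hstack([a,np.vstack(out)]))
E
```

```text
15.225 [0.57142306 0.05639661 0.05779552] [1.79942117e+02 4.79761230e-02 1.11809773e+01] [-1.36507802 -0.13178505  6.56660818] [-0.03988532  0.57528594  0.02892132]
```

View pics/c18.png

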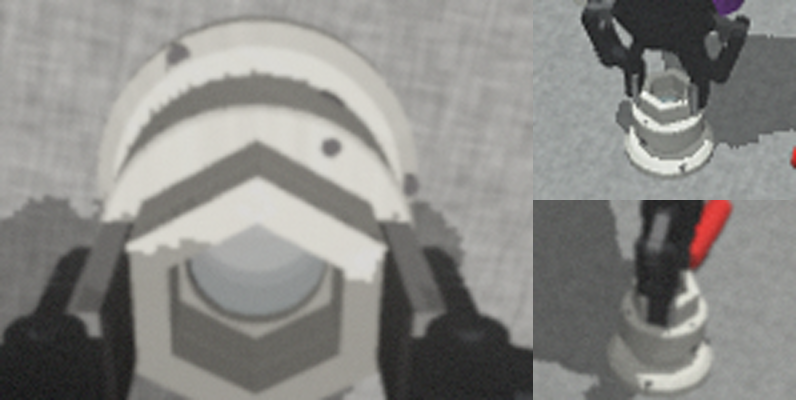

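The ring is home on the lens: contact at TCP z 57.8 mm, as predicted, with 6.6 N. I'll ease off slightly and turn the free part about the ring's centre, then read torque.

Request:
jog_arm(increments=[{"wx":0,"wy":0,"wz":0,"x":0,"y":0,"z":-0.03,"claw":40},{"wx":0,"wy":0,"wz":5,"x":0.01,"y":0,"z":-0.03,"claw":40},{"wx":0,"wy":0,"wz":10,"x":0.015,"y":0,"z":-0.03,"claw":40},{"wx":0,"wy":0,"wz":15,"x":0.02,"y":0.005,"z":-0.03,"claw":40},{"wx":0,"wy":0,"wz":20,"x":0.03,"y":0.005,"z":-0.03,"claw":40},{"wx":0,"wy":0,"wz":20,"x":0.03,"y":0.005,"z":-0.03,"claw":40}], squeeze=60)

```text
clock: 16.12
position: [0.5717, 0.0565, 0.058]
tool_rot: [3.14, 0.0, -0.153]
force: [-0.9, -0.2, -1.0]
grip_width: 0.0428
```

```bash
cat > st.py <<'E'
from h import *
s=bot.observe(); print(s['clock'],s['position'].round(4),np.degrees(s['tool_rot']).round(2),s['force'].round(1),s['moment'].round(3),'j7',s['joint_efforts'][6].round(4),s['qpos'][6].round(3),s['grip_width'].round(4))
E
python3 st.py
```

```text
Traceback (most recent call last):
  File "st.py", line 2, in <module>
    s=bot.observe(); print(s['clock'],s['position'].round(4),np.degrees(s['tool_rot']).round(2),s['force'].round(1),s['moment'].round(3),'j7',s['joint_efforts'][6].round(4),s['qpos'][6].round(3),s['grip_width'].round(4))
                                                                                                                                                                                                   ^^^^^^^^^^^^^^^^^^^^^
AttributeError: 'float' object has no attribute 'round'
```

```bash
sed -i "s/,s\['grip_width'\].round(4)//" st.py; python3 st.py
```

```text
16.125 [0.5717 0.0565 0.058 ] [ 1.7992e+02  3.0000e-02 -8.7800e+00] [-0.9 -0.2 -1. ] [-0.064  0.006  0.021] j7 -1.2367 -0.366
```

Request:
jog_arm(increments=[{"wx":0,"wy":0,"wz":3,"x":0.005,"y":0,"z":0,"claw":40},{"wx":0,"wy":0,"wz":6,"x":0.01,"y":0,"z":0,"claw":40},{"wx":0,"wy":0,"wz":6,"x":0.01,"y":0,"z":0,"claw":40}], squeeze=60)

```text
clock: 16.5
position: [0.5718, 0.0564, 0.058]
tool_rot: [3.14, 0.0, -0.256]
force: [0.1, 0.2, -0.2]
grip_width: 0.0423
```

```bash
python3 st.py
```

```text
16.5 [0.5718 0.0564 0.058 ] [ 1.799e+02  2.000e-02 -1.466e+01] [ 0.1  0.2 -0.2] [-0.022 -0.033  0.01 ] j7 -0.7085 -0.442
```

No torque at 26°, the still-free part. I'll continue in small steps.

Request:
jog_arm(increments=[{"wx":0,"wy":0,"wz":2,"x":0.003,"y":0,"z":0,"claw":40},{"wx":0,"wy":0,"wz":4,"x":0.006,"y":0,"z":0,"claw":40},{"wx":0,"wy":0,"wz":4,"x":0.006,"y":0,"z":0,"claw":40}], squeeze=60)

```text
clock: 16.88
position: [0.5719, 0.0564, 0.058]
tool_rot: [3.14, 0.0, -0.326]
force: [1.8, -0.5, -1.2]
grip_width: 0.0427
```

```bash
python3 st.py
```

```text
16.875 [0.5719 0.0564 0.058 ] [179.9    0.   -18.68] [ 1.8 -0.5 -1.2] [-0.115 -0.011 -0.018] j7 -0.4716 -0.494
```

Request:
jog_arm(increments=[{"wx":0,"wy":0,"wz":2,"x":0.003,"y":0,"z":0,"claw":40},{"wx":0,"wy":0,"wz":4,"x":0.006,"y":0,"z":0,"claw":40},{"wx":0,"wy":0,"wz":4,"x":0.006,"y":0,"z":0,"claw":40}], squeeze=60)

```text
clock: 17.25
position: [0.5719, 0.0565, 0.058]
tool_rot: [3.14, -0.0, -0.396]
force: [0.3, 0.8, -0.6]
grip_width: 0.0422
```

```bash
python3 st.py
```

```text
17.25 [0.5719 0.0565 0.058 ] [179.89  -0.   -22.72] [ 0.3  0.8 -0.6] [ 0.014  0.013 -0.017] j7 -0.4974 -0.545
```

Request:
jog_arm(increments=[{"wx":0,"wy":0,"wz":2,"x":0.003,"y":0,"z":0,"claw":40},{"wx":0,"wy":0,"wz":4,"x":0.006,"y":0,"z":0,"claw":40},{"wx":0,"wy":0,"wz":4,"x":0.006,"y":0,"z":0,"claw":40}], squeeze=60)

```text
clock: 17.62
position: [0.572, 0.0564, 0.058]
tool_rot: [3.14, -0.0, -0.467]
force: [0.3, -0.7, -0.8]
grip_width: 0.0424
```

```bash
python3 st.py
```

```text
17.625 [0.572  0.0564 0.058 ] [ 1.7989e+02 -2.0000e-02 -2.6760e+01] [ 0.3 -0.7 -0.8] [-0.077 -0.004  0.06 ] j7 -0.4975 -0.597
```

Request:
jog_arm(increments=[{"wx":0,"wy":0,"wz":2,"x":0.003,"y":0,"z":0,"claw":40},{"wx":0,"wy":0,"wz":4,"x":0.006,"y":0,"z":0,"claw":40},{"wx":0,"wy":0,"wz":4,"x":0.006,"y":0,"z":0,"claw":40}], squeeze=60)

```text
clock: 18.0
position: [0.5721, 0.0564, 0.058]
tool_rot: [3.14, -0.001, -0.538]
force: [0.1, 0.1, -0.3]
grip_width: 0.0427
```

```bash
python3 st.py
```

```text
18.0 [0.5721 0.0564 0.058 ] [ 1.7988e+02 -3.0000e-02 -3.0800e+01] [ 0.1  0.1 -0.3] [-0.07  -0.082 -0.074] j7 -0.4923 -0.649
```

The moment reading is noisy (±0.07), but the joint-7 torque is steady at −0.495, so I'll watch that as well.

Request:
jog_arm(increments=[{"wx":0,"wy":0,"wz":2,"x":0.003,"y":0,"z":0,"claw":40},{"wx":0,"wy":0,"wz":4,"x":0.006,"y":0,"z":0,"claw":40},{"wx":0,"wy":0,"wz":4,"x":0.006,"y":0,"z":0,"claw":40}], squeeze=60)

```text
clock: 18.38
position: [0.5722, 0.0564, 0.058]
tool_rot: [3.14, -0.001, -0.608]
force: [-0.2, -0.7, -1.7]
grip_width: 0.0428
```

```bash
python3 st.py
```

```text
18.375 [0.5722 0.0564 0.058 ] [ 1.7988e+02 -5.0000e-02 -3.4850e+01] [-0.2 -0.7 -1.7] [-0.126 -0.202  0.033] j7 -0.4822 -0.701
```

Request:
jog_arm(increments=[{"wx":0,"wy":0,"wz":2,"x":0.003,"y":0,"z":0,"claw":40},{"wx":0,"wy":0,"wz":4,"x":0.006,"y":0,"z":0,"claw":40},{"wx":0,"wy":0,"wz":4,"x":0.006,"y":0,"z":0,"claw":40}], squeeze=60)

```text
clock: 18.75
position: [0.5722, 0.0563, 0.0579]
tool_rot: [3.139, -0.001, -0.679]
force: [1.7, -1.5, -3.9]
grip_width: 0.0428
```

```bash
python3 st.py
```

```text
18.75 [0.5722 0.0563 0.0579] [ 1.7988e+02 -7.0000e-02 -3.8900e+01] [ 1.7 -1.5 -3.9] [-0.148 -0.34  -0.035] j7 -0.4492 -0.753
```

At 50° the ring starts to be drawn down (fz −3.9 N), because I hold it about 0.2 mm above contact. I'll let it down so that reading is clean.

Request:
jog_arm(increments=[{"wx":0,"wy":0,"wz":0,"x":0,"y":0,"z":0.03,"claw":40},{"wx":0,"wy":0,"wz":0,"x":0,"y":0,"z":0.03,"claw":40}], squeeze=60)

```text
clock: 19.0
position: [0.5723, 0.0562, 0.0578]
tool_rot: [3.14, -0.001, -0.679]
force: [-0.7, -1.1, 3.4]
grip_width: 0.0428
```

```bash
python3 st.py
```

```text
19.0 [0.5723 0.0562 0.0578] [ 1.7989e+02 -7.0000e-02 -3.8900e+01] [-0.7 -1.1  3.4] [-0.139  0.043 -0.043] j7 0.0107 -0.752
```

Request:
jog_arm(increments=[{"wx":0,"wy":0,"wz":1,"x":0,"y":0,"z":0,"claw":40},{"wx":0,"wy":0,"wz":2,"x":0,"y":0,"z":0,"claw":40},{"wx":0,"wy":0,"wz":2,"x":0,"y":0,"z":0,"claw":40}], squeeze=60)

```text
clock: 19.38
position: [0.5724, 0.0563, 0.0578]
tool_rot: [3.14, -0.001, -0.714]
force: [1.1, -1.4, 0.4]
grip_width: 0.0424
```

```bash
python3 st.py
```

```text
19.375 [0.5724 0.0563 0.0578] [ 1.799e+02 -8.000e-02 -4.092e+01] [ 1.1 -1.4  0.4] [-0.166 -0.423  0.03 ] j7 -0.2493 -0.778
```

Request:
jog_arm(increments=[{"wx":0,"wy":0,"wz":1,"x":0,"y":0,"z":0,"claw":40},{"wx":0,"wy":0,"wz":2,"x":0,"y":0,"z":0,"claw":40},{"wx":0,"wy":0,"wz":2,"x":0,"y":0,"z":0,"claw":40}], squeeze=60)

```text
clock: 19.75
position: [0.5725, 0.0563, 0.0578]
tool_rot: [3.14, -0.002, -0.75]
force: [2.3, -2.1, -1.1]
grip_width: 0.0422
```

```bash
python3 st.py
```

```text
19.75 [0.5725 0.0563 0.0578] [ 1.7991e+02 -1.0000e-01 -4.2950e+01] [ 2.3 -2.1 -1.1] [-0.189 -0.623 -0.004] j7 -0.268 -0.804
```

Request:
jog_arm(increments=[{"wx":0,"wy":0,"wz":1,"x":0,"y":0,"z":0,"claw":40},{"wx":0,"wy":0,"wz":2,"x":0,"y":0,"z":0,"claw":40},{"wx":0,"wy":0,"wz":2,"x":0,"y":0,"z":0,"claw":40}], squeeze=60)

```text
clock: 20.12
position: [0.5725, 0.0563, 0.0578]
tool_rot: [3.14, -0.002, -0.785]
force: [3.3, -1.5, -2.1]
grip_width: 0.0424
```

```bash
python3 st.py
```

```text
20.125 [0.5725 0.0563 0.0578] [ 1.7991e+02 -1.1000e-01 -4.4970e+01] [ 3.3 -1.5 -2.1] [-0.217 -0.692  0.059] j7 -0.2985 -0.83
```

Torque is beginning to rise, and there's a small lateral force of (+3.3,−1.5) N. I'll relieve that by shifting slightly along tool x and continue in 1–2° steps.

Request:
jog_arm(increments=[{"wx":0,"wy":0,"wz":0,"x":0.04,"y":0,"z":0.01,"claw":40},{"wx":0,"wy":0,"wz":0,"x":0.04,"y":0,"z":0.01,"claw":40}], squeeze=60)

```text
clock: 20.38
position: [0.5726, 0.0562, 0.0578]
tool_rot: [3.14, -0.001, -0.785]
force: [-1.3, 1.3, 2.7]
grip_width: 0.0426
```

```bash
python3 st.py
```

```text
20.375 [0.5726 0.0562 0.0578] [ 1.799e+02 -8.000e-02 -4.497e+01] [-1.3  1.3  2.7] [0.364 0.097 0.085] j7 -0.0519 -0.83
```

Request:
jog_arm(increments=[{"wx":0,"wy":0,"wz":1,"x":0,"y":0,"z":0,"claw":40},{"wx":0,"wy":0,"wz":2,"x":0,"y":0,"z":0,"claw":40},{"wx":0,"wy":0,"wz":2,"x":0,"y":0,"z":0,"claw":40}], squeeze=60)

```text
clock: 20.75
position: [0.5727, 0.0562, 0.0577]
tool_rot: [3.14, -0.002, -0.82]
force: [1.7, -0.4, -0.6]
grip_width: 0.0426
```

```bash
python3 st.py
```

```text
20.75 [0.5727 0.0562 0.0577] [ 1.7991e+02 -9.0000e-02 -4.6990e+01] [ 1.7 -0.4 -0.6] [-0.076 -0.484  0.08 ] j7 -0.3695 -0.855
```

Resistance is now about 0.1 N·m: moment z +0.08, and joint-7 torque 0.12 above the free value for the same step. It grew from zero at yaw ≈ −42° to 0.1 at ≈ −46.5°. I'll go on in small steps with finer readings.

```bash
sed -i "s/s\['position'\].round(4)/s['position'].round(5)/" st.py; cat > stm.py <<'E'
from h import *
# average a few readings via camera calls (0.05 s each)
F=[];M=[];J=[];Z=[]
for i in range(4):
    bot.grab_frame('side'); s=bot.observe(); F.append(s['force']);M.append(s['moment']);J.append(s['joint_efforts'][6]);Z.append(s['position'])
print(s['clock'],'F',np.mean(F,0).round(2),'M',np.mean(M,0).round(3),'j7',np.round(J,3),'pos',np.mean(Z,0).round(5),'yaw',np.degrees(s['tool_rot'][2]).round(2))
E
python3 stm.py
```

```text
20.95 F [ 2.6  -0.41 -0.34] M [-0.088 -0.527  0.141] j7 [-0.221 -0.155 -0.13  -0.122] pos [0.57267 0.05619 0.05775] yaw -46.96
```

Request:
jog_arm(increments=[{"wx":0,"wy":0,"wz":1,"x":0,"y":0,"z":0,"claw":40},{"wx":0,"wy":0,"wz":2,"x":0,"y":0,"z":0,"claw":40},{"wx":0,"wy":0,"wz":2,"x":0,"y":0,"z":0,"claw":40}], squeeze=60)

```text
clock: 21.32
position: [0.5727, 0.0561, 0.0577]
tool_rot: [3.14, -0.002, -0.855]
force: [3.3, -1.1, -2.7]
grip_width: 0.0428
```

```bash
python3 st.py; python3 stm.py
```

```text
21.325 [0.57272 0.05613 0.05773] [ 1.7991e+02 -1.0000e-01 -4.9000e+01] [ 3.3 -1.1 -2.7] [-0.21  -0.732  0.153] j7 -0.3556 -0.881
21.525 F [ 3.07 -0.91 -2.25] M [-0.175 -0.788  0.114] j7 [-0.215 -0.151 -0.127 -0.118] pos [0.57271 0.05615 0.05772] yaw -48.97
```

The static torque has levelled at about 0.115 N·m. I need to check whether the ring lags in the grip, by comparing its dot and hex in the wrist view with the earlier picture.

```bash
python3 - <<'E'
from h import *
f,im=snap('wrist','w19'); 
old=cv2.imread('pics/w18.png')
for n,i in(('old',old),('new',im)):
    g=cv2.cvtColor(i,cv2.COLOR_BGR2GRAY).astype(float)
    c=g[205:228,330:360]; w=np.clip(170-c,0,None)**1; ys,xs=np.mgrid[205:228,330:360]
    # darkest blob near dot
    c8=c.astype(np.uint8); m=(c8<150).astype(np.uint8); k,l,st,ce=cv2.connectedComponentsWithStats(m); print(n,[(st[j][4],(ce[j]+[330,205]).round(2)) for j in range(1,k)])
a=cv2.resize(old[180:330,220:420],(400,300),interpolation=cv2.INTER_CUBIC);b=cv2.resize(im[180:330,220:420],(400,300),interpolation=cv2.INTER_CUBIC)
cv2.imwrite('pics/c19.png',np.hstack([a,b]))
E
```

```text
old [(np.int32(65), array([353.72, 208.45])), (np.int32(31), array([343.87, 214.71])), (np.int32(50), array([333.9 , 224.96]))]
new [(np.int32(80), array([353.91, 208.32])), (np.int32(32), array([343.91, 214.97])), (np.int32(52), array([334.08, 224.96]))]
```

View pics/c19.png

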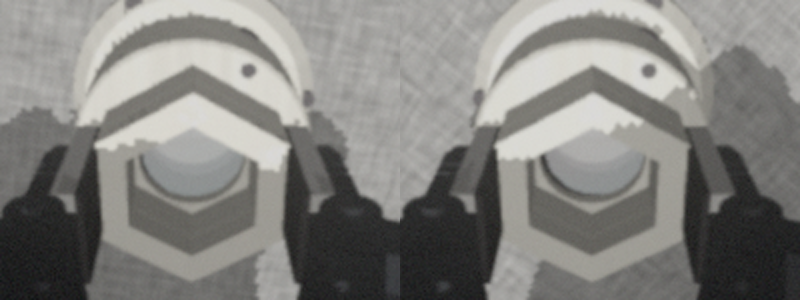

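The ring turns rigidly with the tool: the dot moved only about 0.3 px, and its hex matches. So the turn angle is the ring's angle, and onset lies between yaw −42° and −46.5°. One more 2° step.

Request:
jog_arm(increments=[{"wx":0,"wy":0,"wz":1,"x":0.01,"y":0,"z":0.005,"claw":40},{"wx":0,"wy":0,"wz":2,"x":0.01,"y":0,"z":0.005,"claw":40},{"wx":0,"wy":0,"wz":2,"x":0.01,"y":0,"z":0.005,"claw":40}], squeeze=60)

```text
clock: 21.95
position: [0.5728, 0.0561, 0.0577]
tool_rot: [3.14, -0.002, -0.89]
force: [4.7, -1.3, -1.7]
grip_width: 0.0424
```

```bash
python3 st.py; python3 stm.py
```

```text
21.95 [0.57278 0.05608 0.05768] [ 1.7992e+02 -1.0000e-01 -5.1000e+01] [ 4.7 -1.3 -1.7] [-0.201 -0.722  0.22 ] j7 -0.4977 -0.906
22.15 F [ 3.04 -0.56 -1.7 ] M [-0.124 -0.77   0.269] j7 [-0.357 -0.294 -0.271 -0.262] pos [0.57277 0.05608 0.05767] yaw -50.97
```

Torque has stepped up to about 0.26 N·m, so the press is building. The wrist readings and the slow sinking (z 58.0 → 57.67 mm) give different onsets. I'll open the jaws to take all load off and get a zero reading, then regrip centred and find the onset cleanly.

Request:
jog_arm(increments=[{"wx":0,"wy":0,"wz":0,"x":0,"y":0,"z":0,"claw":50},{"wx":0,"wy":0,"wz":0,"x":0,"y":0,"z":0,"claw":60},{"wx":0,"wy":0,"wz":0,"x":0,"y":0,"z":0,"claw":60},{"wx":0,"wy":0,"wz":0,"x":0,"y":0,"z":0,"claw":60}], squeeze=60)

```text
clock: 22.65
position: [0.5726, 0.0561, 0.0577]
tool_rot: [3.14, -0.001, -0.89]
force: [-1.0, -0.2, -0.0]
grip_width: 0.0512
```

```bash
python3 st.py; python3 stm.py; python3 - <<'E'
from h import *
f,im=snap('wrist','w20'); s=bot.observe()
cv2.imwrite('pics/c20.png',cv2.resize(im[160:340,200:440],(800,600),interpolation=cv2.INTER_CUBIC))
E
```

```text
22.65 [0.57264 0.05611 0.05769] [ 1.7991e+02 -8.0000e-02 -5.0970e+01] [-1.  -0.2 -0. ] [-0.002 -0.029 -0.022] j7 -0.0024 -0.906
22.85 F [ 0.05 -0.16  0.04] M [0.007 0.013 0.02 ] j7 [-0.002 -0.002 -0.001 -0.001] pos [0.57271 0.0561  0.05769] yaw -50.97
```

View pics/c20.png

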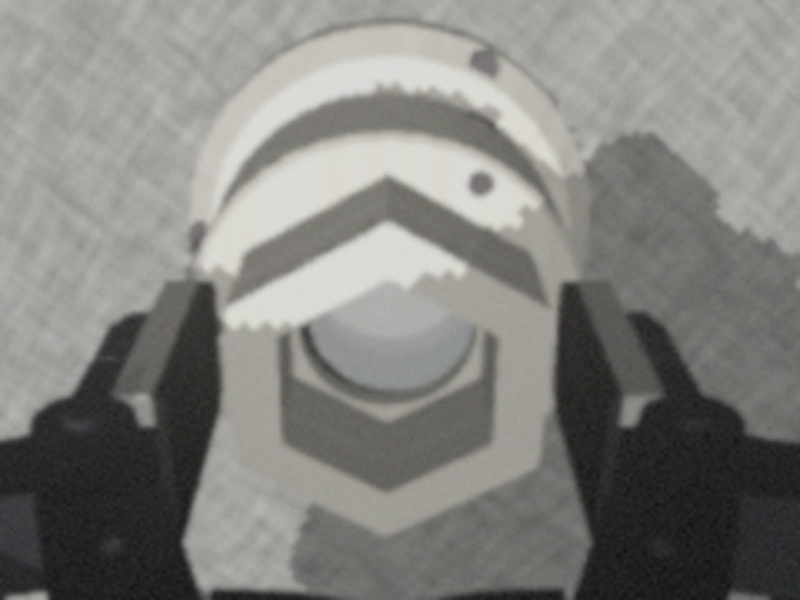

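The readings return to zero with the jaws open (joint 7 at −0.001), so joint-7 torque at rest is a clean measure. The ring stayed put. I'll regrip and back off anticlockwise to find where the torque vanishes.

Request:
jog_arm(increments=[{"wx":0,"wy":0,"wz":0,"x":0.03,"y":0,"z":0,"claw":50},{"wx":0,"wy":0,"wz":0,"x":0.03,"y":0,"z":0,"claw":40},{"wx":0,"wy":0,"wz":0,"x":0.03,"y":0,"z":0,"claw":40},{"wx":0,"wy":0,"wz":0,"x":0.03,"y":0,"z":0,"claw":40}], squeeze=60)

```text
clock: 23.4
position: [0.5729, 0.056, 0.058]
tool_rot: [3.14, -0.001, -0.89]
force: [-3.5, 2.0, 6.1]
grip_width: 0.0428
```

```bash
python3 stm.py
```

```text
23.6 F [-2.94  0.98  6.98] M [ 0.215  0.612 -0.162] j7 [0.141 0.141 0.141 0.141] pos [0.57285 0.05601 0.05797] yaw -50.98
```

Request:
jog_arm(increments=[{"wx":0,"wy":0,"wz":-2,"x":0,"y":0,"z":0,"claw":40},{"wx":0,"wy":0,"wz":-4,"x":0,"y":0,"z":0,"claw":40},{"wx":0,"wy":0,"wz":-4,"x":0,"y":0,"z":0,"claw":40},{"wx":0,"wy":0,"wz":-4,"x":0,"y":0,"z":0,"claw":40}], squeeze=60)

```text
clock: 24.1
position: [0.5728, 0.0561, 0.0581]
tool_rot: [3.14, -0.001, -0.818]
force: [-2.5, 1.6, 5.0]
grip_width: 0.0426
```

```bash
python3 stm.py
```

```text
24.3 F [-2.4   0.45  5.63] M [0.123 0.545 0.096] j7 [-0.114 -0.115 -0.116 -0.116] pos [0.57281 0.0561  0.05809] yaw -46.89
```

Closing the pads pushed down about 7 N. I'll relieve that before reading the torque.

Request:
jog_arm(increments=[{"wx":0,"wy":0,"wz":0,"x":-0.03,"y":0,"z":-0.02,"claw":40},{"wx":0,"wy":0,"wz":0,"x":-0.03,"y":0,"z":-0.02,"claw":40}], squeeze=60)

```text
clock: 24.55
position: [0.5727, 0.0561, 0.0582]
tool_rot: [3.14, -0.001, -0.818]
force: [1.9, -0.7, -1.3]
grip_width: 0.0428
```

```bash
python3 stm.py
```

```text
24.75 F [ 1.9  -1.95 -2.58] M [-0.435 -0.464  0.094] j7 [-0.099 -0.111 -0.118 -0.123] pos [0.57274 0.05611 0.0582 ] yaw -46.89
```

Request:
jog_arm(increments=[{"wx":0,"wy":0,"wz":-2,"x":0,"y":0,"z":0,"claw":40},{"wx":0,"wy":0,"wz":-4,"x":0,"y":0,"z":0,"claw":40},{"wx":0,"wy":0,"wz":-4,"x":0,"y":0,"z":0,"claw":40}], squeeze=60)

```text
clock: 25.12
position: [0.5726, 0.0562, 0.0582]
tool_rot: [3.14, -0.001, -0.747]
force: [-0.1, -0.0, 0.5]
grip_width: 0.0425
```

```bash
python3 stm.py
```

```text
25.325 F [-1.55  0.25  1.52] M [0.055 0.394 0.149] j7 [ 0.062 -0.067 -0.122 -0.141] pos [0.57258 0.05625 0.05823] yaw -42.89
```

Request:
jog_arm(increments=[{"wx":0,"wy":0,"wz":-3,"x":0,"y":0,"z":0,"claw":40},{"wx":0,"wy":0,"wz":-6,"x":0,"y":0,"z":0,"claw":40},{"wx":0,"wy":0,"wz":-6,"x":0,"y":0,"z":0,"claw":40},{"wx":0,"wy":0,"wz":-6,"x":0,"y":0,"z":0,"claw":40}], squeeze=60)

```text
clock: 25.82
position: [0.5727, 0.0563, 0.0583]
tool_rot: [3.14, -0.001, -0.645]
force: [-0.5, 0.8, 2.9]
grip_width: 0.0427
```

```bash
python3 stm.py; python3 - <<'E'
from h import *
f,im=snap('wrist','w21')
old=cv2.imread('pics/w19.png')
for n,i in(('old',old),('new',im)):
    g=cv2.cvtColor(i,cv2.COLOR_BGR2GRAY); c8=g[205:228,330:360]; m=(c8<150).astype(np.uint8); k,l,st,ce=cv2.connectedComponentsWithStats(m); print(n,[(st[j][4],(ce[j]+[330,205]).round(2)) for j in range(1,k)])
a=cv2.resize(old[180:330,220:420],(400,300),interpolation=cv2.INTER_CUBIC);b=cv2.resize(im[180:330,220:420],(400,300),interpolation=cv2.INTER_CUBIC)
cv2.imwrite('pics/c21.png',np.hstack([a,b]))
E
```

```text
26.025 F [-0.52  0.61  2.94] M [0.053 0.108 0.005] j7 [-0.03  -0.031 -0.022 -0.012] pos [0.57271 0.0563  0.05829] yaw -36.91
old [(np.int32(80), array([353.91, 208.32])), (np.int32(32), array([343.91, 214.97])), (np.int32(52), array([334.08, 224.96]))]
new [(np.int32(79), array([354.04, 208.37])), (np.int32(32), array([343.5, 214.5])), (np.int32(54), array([334.06, 224.85]))]
```

View pics/c21.png

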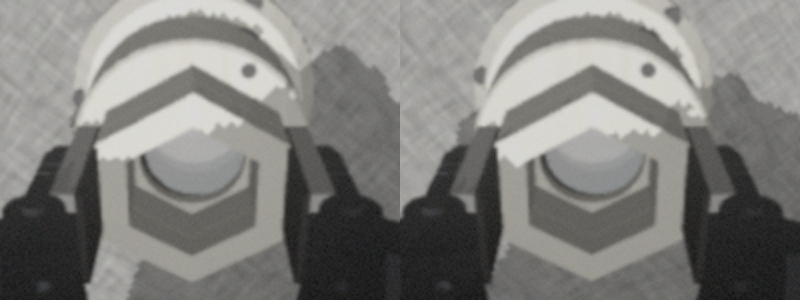

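The ring is loose again at yaw −36.9° (torque about 0) and turned rigidly with the tool. I'll retighten in 2° steps with settled readings, starting from light contact.

Request:
jog_arm(increments=[{"wx":0,"wy":0,"wz":1,"x":0,"y":0,"z":-0.01,"claw":40},{"wx":0,"wy":0,"wz":2,"x":0,"y":0,"z":-0.01,"claw":40},{"wx":0,"wy":0,"wz":2,"x":0,"y":0,"z":-0.01,"claw":40}], squeeze=60)

```text
clock: 26.45
position: [0.5727, 0.0562, 0.0583]
tool_rot: [3.14, -0.001, -0.68]
force: [0.0, -0.9, -0.3]
grip_width: 0.0422
```

```bash
python3 stm.py
```

```text
26.65 F [ 1.19 -1.28 -0.9 ] M [-0.261 -0.231  0.002] j7 [-0.106 -0.041 -0.015 -0.006] pos [0.57269 0.05619 0.05833] yaw -38.91
```

Request:
jog_arm(increments=[{"wx":0,"wy":0,"wz":1,"x":0,"y":0,"z":0,"claw":40},{"wx":0,"wy":0,"wz":2,"x":0,"y":0,"z":0,"claw":40},{"wx":0,"wy":0,"wz":2,"x":0,"y":0,"z":0,"claw":40}], squeeze=60)

```text
clock: 27.02
position: [0.5727, 0.0561, 0.0583]
tool_rot: [3.14, -0.001, -0.714]
force: [1.8, -1.5, -1.5]
grip_width: 0.0425
```

```bash
python3 stm.py
```

```text
27.225 F [ 1.28 -1.06 -1.58] M [-0.352 -0.327  0.012] j7 [-0.121 -0.057 -0.03  -0.021] pos [0.57269 0.05616 0.05831] yaw -40.91
```

Request:
jog_arm(increments=[{"wx":0,"wy":0,"wz":1,"x":0,"y":0,"z":0,"claw":40},{"wx":0,"wy":0,"wz":2,"x":0,"y":0,"z":0,"claw":40},{"wx":0,"wy":0,"wz":2,"x":0,"y":0,"z":0,"claw":40}], squeeze=60)

```text
clock: 27.6
position: [0.5727, 0.0562, 0.0583]
tool_rot: [3.14, -0.001, -0.749]
force: [0.7, -1.7, -2.7]
grip_width: 0.0426
```

```bash
python3 stm.py
```

```text
27.8 F [ 1.43 -1.68 -3.09] M [-0.304 -0.428  0.018] j7 [-0.114 -0.053 -0.028 -0.019] pos [0.57269 0.05616 0.05829] yaw -42.91
```

Request:
jog_arm(increments=[{"wx":0,"wy":0,"wz":1,"x":0,"y":0,"z":0.01,"claw":40},{"wx":0,"wy":0,"wz":2,"x":0,"y":0,"z":0.01,"claw":40},{"wx":0,"wy":0,"wz":2,"x":0,"y":0,"z":0.01,"claw":40}], squeeze=60)

```text
clock: 28.18
position: [0.5727, 0.0562, 0.0582]
tool_rot: [3.14, -0.001, -0.784]
force: [1.0, -1.4, -0.9]
grip_width: 0.0426
```

```bash
python3 stm.py
```

```text
28.375 F [ 1.68 -1.09 -1.06] M [-0.303 -0.346  0.056] j7 [-0.153 -0.086 -0.06  -0.052] pos [0.57272 0.05617 0.05823] yaw -44.91
```

Request:
jog_arm(increments=[{"wx":0,"wy":0,"wz":1,"x":0,"y":0,"z":0.005,"claw":40},{"wx":0,"wy":0,"wz":2,"x":0,"y":0,"z":0.005,"claw":40},{"wx":0,"wy":0,"wz":2,"x":0,"y":0,"z":0.005,"claw":40}], squeeze=60)

```text
clock: 28.75
position: [0.5728, 0.0561, 0.0582]
tool_rot: [3.14, -0.002, -0.819]
force: [1.3, -1.2, -1.5]
grip_width: 0.0423
```

```bash
python3 stm.py
```

```text
28.95 F [ 2.09 -1.44 -1.36] M [-0.339 -0.446  0.091] j7 [-0.196 -0.13  -0.105 -0.096] pos [0.57276 0.05618 0.05819] yaw -46.9
```

Request:
jog_arm(increments=[{"wx":0,"wy":0,"wz":1,"x":0,"y":0,"z":0.005,"claw":40},{"wx":0,"wy":0,"wz":2,"x":0,"y":0,"z":0.005,"claw":40},{"wx":0,"wy":0,"wz":2,"x":0,"y":0,"z":0.005,"claw":40}], squeeze=60)

```text
clock: 29.32
position: [0.5728, 0.0561, 0.0581]
tool_rot: [3.14, -0.002, -0.854]
force: [2.2, -2.1, -0.2]
grip_width: 0.0424
```

```bash
python3 stm.py
```

```text
29.525 F [ 2.35 -1.48 -1.17] M [-0.37  -0.531  0.128] j7 [-0.216 -0.151 -0.126 -0.118] pos [0.5728  0.05616 0.05814] yaw -48.91
```

Readings with the arm neutral in z are now clean. Torque runs 0.02 (−43°), 0.05 (−45°), 0.095 (−47°), 0.118 (−49°), and the ring sinks 1.3 mm/rad. On the 80 N/mm seat that is the stated 10 N per 0.1 rad. One more step to −51°.

Request:
jog_arm(increments=[{"wx":0,"wy":0,"wz":1,"x":0,"y":0,"z":0.005,"claw":40},{"wx":0,"wy":0,"wz":2,"x":0,"y":0,"z":0.005,"claw":40},{"wx":0,"wy":0,"wz":2,"x":0,"y":0,"z":0.005,"claw":40}], squeeze=60)

```text
clock: 29.9
position: [0.5728, 0.0561, 0.0581]
tool_rot: [3.14, -0.002, -0.889]
force: [2.4, -1.4, -0.6]
grip_width: 0.0425
```

```bash
python3 stm.py
```

```text
30.1 F [ 2.6  -1.82 -1.11] M [-0.434 -0.613  0.191] j7 [-0.293 -0.23  -0.205 -0.197] pos [0.57282 0.05616 0.05809] yaw -50.9
```

Torque from −43° to −51° rises linearly (0.013, 0.046, 0.09, 0.11, 0.19 N·m). It extrapolates to zero at yaw ≈ −42.3°, which is 0.93 rad from mid-gap and inside the stated 0.5–1.3. The ring is now 0.15 rad past that, so the press should be about 15 N. I'll let go and back away.

Request:
jog_arm(increments=[{"wx":0,"wy":0,"wz":0,"x":0,"y":0,"z":0,"claw":50},{"wx":0,"wy":0,"wz":0,"x":0,"y":0,"z":0,"claw":65},{"wx":0,"wy":0,"wz":0,"x":0,"y":0,"z":0,"claw":75},{"wx":0,"wy":0,"wz":0,"x":0,"y":0,"z":0,"claw":75},{"wx":0,"wy":0,"wz":0,"x":0,"y":0,"z":-2,"claw":75},{"wx":0,"wy":0,"wz":0,"x":0,"y":0,"z":-6,"claw":75},{"wx":0,"wy":0,"wz":0,"x":0,"y":0,"z":-11,"claw":75},{"wx":0,"wy":0,"wz":0,"x":0,"y":0,"z":-12,"claw":75},{"wx":0,"wy":0,"wz":0,"x":0,"y":0,"z":-12,"claw":75}], squeeze=60)

```text
clock: 31.22
position: [0.5729, 0.0566, 0.1783]
tool_rot: [3.141, -0.002, -0.888]
force: [0.6, -1.0, -1.7]
grip_width: 0.064
```

```bash
python3 stm.py; python3 - <<'E'
from h import *
f,im=snap('wrist','w22'); u,v=map(int,proj(f,(.572,.0555,.06),True))
a=cv2.resize(im[v-60:v+60,u-60:u+60],(400,400),interpolation=cv2.INTER_CUBIC); print(u-60,v-60)
g,i2=snap('side','s22'); u,v=map(int,proj(g,(.572,.056,.05))); b=cv2.resize(i2[v-35:v+35,u-35:u+35],(400,400),interpolation=cv2.INTER_CUBIC)
cv2.imwrite('pics/c22.png',np.hstack([a,b]))
snap('scene','sc22')
E
```

```text
31.425 F [-0.11 -0.19  0.22] M [-0.005  0.029 -0.006] j7 [-0.031 -0.008  0.     0.003] pos [0.57229 0.05638 0.17701] yaw -50.91
256 137
```

View pics/c22.png

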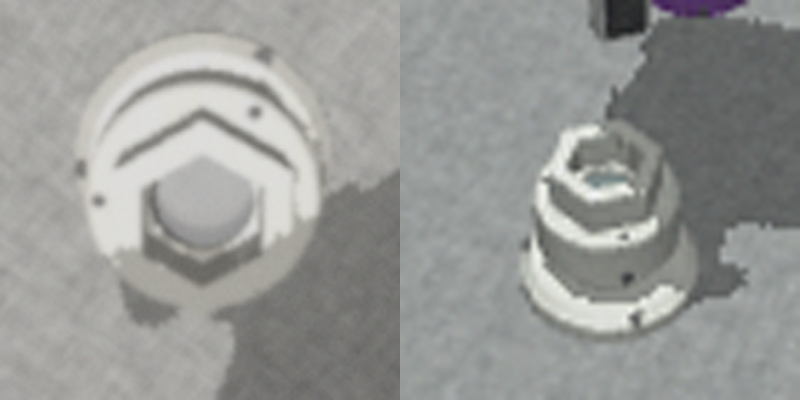

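View pics/sc22.png

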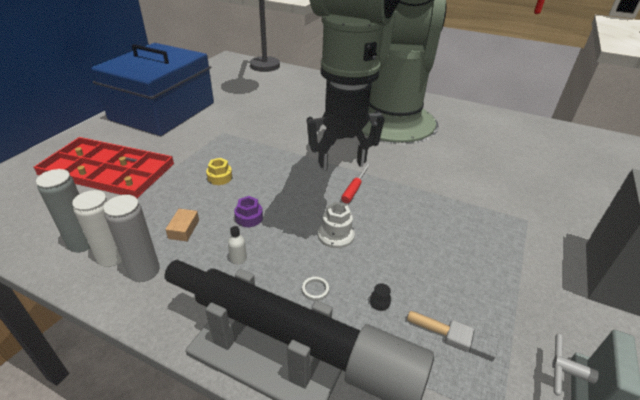

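The ring sits level on the cell and did not spring back: in the wrist view its hex apices are still in line at crop (202,110) and (203,285). The lens shows through the hole. All bystanders are at their original scene pixels (yellow (219,171), purple (249,211), bottle (237,247), spacer (316,288), eyepiece (381,297)), and the gripper is clear. Handing in.

```bash
python3 - <<'E'
from workcell import bot
print(bot.job_done())
E
```

```text
the job is handed in; nothing more can be done
None
```

The lens is in the cell the same way up, the ring is screwed down over it, and the gripper has let go and is clear. The one thing I could not confirm is the press on the glass. My best estimate is about 15 N, inside the 10–20 N range.

**What I did:**
- I gripped the lens by its upper half, lowered it into the bore without any contact force, and released it.
- I set the grey ring over it with its pins in the gaps at about 71°. It came down without force until it met the lens at the predicted height.
- I turned it clockwise 62° in total. I backed it off once to find the tightening point more cleanly, then retightened.

**Last checks:**
- After release the ring stayed level and did not spring back.
- The bystanders are at their original pixels in the scene view.
- The force reading with the gripper clear was about zero.
- The job ended near 31 s of the 72 s allowed.

**Press on the glass:** the readings did not fully agree.

| Reading | Estimated press |
|---|---|
| Torque, extrapolated to zero at 0.93 rad from mid-gap (ring stopped 0.15 rad past) | about 15 N |
| How far the ring sank | about 20 N or a little more |
| Counting from where 0.1 N·m was first reached | about 7 N |

The first tightening pass also gave a higher torque at the same angle, 0.26 against 0.19–0.20 N·m, with a little side load on the ring. On loosening, the torque did not reverse sign as plain friction would.

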